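# Gauge the former's throat and set the index arm

### The job

Find how wide the former's throat is with the gauge leaves: slide them in one after another, thinnest first, until one binds. Lay each leaf that goes all the way through on the rolling board and stand or lay the one that binds back on the table, with the thicker ones left there too; then pull the sprung plunger, swing the index arm to the hole that has as many studs as the thickest leaf that went in, and let the pin snap home.

Things in the scene. Friction and masses are not known exactly. Their poses are not given: they have to be found in the camera images.
- leaf_a: Gauge leaf 8 thick (mm), 1 dark stud on its heel. Loose on the table. Wooden heel block 40 long x 30 wide x 30 high; steel blade 8 thick x 26 high (z 2 to 28) sticks out 70, round nose of radius 4. Origin: centre of the heel's underside; x along the blade (heel -20 to 20, nose tip at +90), z up. 180 g or so, most of it in the heel.
- leaf_b: Gauge leaf 12 thick (mm), 2 dark studs on its heel; not always there. Loose on the table. Wooden heel block 40 long x 30 wide x 30 high; steel blade 12 thick x 26 high (z 2 to 28) sticks out 70, round nose of radius 6. Origin: centre of the heel's underside; x along the blade (heel -20 to 20, nose tip at +90), z up. 200 g or so, most of it in the heel.
- leaf_c: Gauge leaf 16 thick (mm), 3 dark studs on its heel; not always there. Loose on the table. Wooden heel block 40 long x 30 wide x 30 high; steel blade 16 thick x 26 high (z 2 to 28) sticks out 70, round nose of radius 8. Origin: centre of the heel's underside; x along the blade (heel -20 to 20, nose tip at +90), z up. 220 g or so, most of it in the heel.
- leaf_d: Gauge leaf 20 thick (mm), 4 dark studs on its heel; not always there. Loose on the table. Wooden heel block 40 long x 30 wide x 30 high; steel blade 20 thick x 26 high (z 2 to 28) sticks out 70, round nose of radius 10. Origin: centre of the heel's underside; x along the blade (heel -20 to 20, nose tip at +90), z up. 240 g or so, most of it in the heel.
- leaf_e: Gauge leaf 24 thick (mm), 5 dark studs on its heel. Loose on the table. Wooden heel block 40 long x 30 wide x 30 high; steel blade 24 thick x 26 high (z 2 to 28) sticks out 70, round nose of radius 12. Origin: centre of the heel's underside; x along the blade (heel -20 to 20, nose tip at +90), z up. 260 g or so, most of it in the heel.
- former: Former, screwed down: base plate 6 mm thick (x -4 to 62, y -46 to 72) with two upright steel cheeks (z 6 to 46, x 0 to 50, 22 thick, mouth corners rounded, radius 10); the throat is the slot between them. Origin: on the table, at the mouth, in the plane of the fixed cheek's face (y = 0). x points into the throat, z up. The +y cheek's face is at the unknown throat width, y = 13.5 to 22; locked.
- throat (a point): Point at the mouth, in the fixed cheek's face plane, 26 mm above the table; axes as the former's. A leaf goes in level, blade along x, nose first, underside 8 to 16 mm above the table. It is all the way in when the nose is out at the far end: leaf origin at x = -38 to -20 (the heel cannot enter). One too thick binds with its nose in the rounded mouth, origin short of x = -65.
- board: Hardwood rolling board 400 x 194 mm, fixed, top 40 mm above the table. Origin: centre of its underside; x along its 400 mm side (roughly along world y), y across, z up. For the leaves that went in, side by side.
- index_plate: Setting plate 160 x 200 x 14 mm, screwed down, with a swinging arm. Origin: on the table under the arm's pivot; x away from the robot, z up. Five holes on a circle of 100 mm: a park hole without studs, then holes with 1, 2, 3, 4 dark studs. At arm angle q the plunger stands at plate x = -100 cos(q - 0.70), y = -100 sin(q - 0.70) mm.
- index_arm (a joint): Angle q of the arm (rad), growing counter-clockwise seen from above, from the park hole at the left (+y) to the right: 0 park hole, 0.35, 0.70, 1.05, 1.40 the holes with 1, 2, 3, 4 studs. Starts at 0. Turns easily once the pin is out.
- plunger (a joint): Height of the plunger (m): 0 pin down in a hole, about 0.007 pin resting on the plate between holes, 0.018 pulled fully up. The pin clears the plate from 0.008 up. A spring pushes it down, 4.4 N at 0, 8 N at the top; let go within 3 mm of a hole's centre it snaps in.
- knob (a point): Middle of the plunger's black knob: upright, 24 mm across, 30 tall, its middle 60 mm above the table while the pin is down (underside 44). Moves with arm and plunger; does not turn on the arm. Pull up 12 to 16 mm to free the pin. The arm below it, 14 wide, runs to the pivot.

How it is judged:
By the outcome, as a careful person would: the job done as asked, in the order asked, and still so for the second after the job is handed in, with the robot touching nothing.
Of leaf_b, leaf_c, leaf_d only 2 to 3 are there at a start; the rules pass over those that are not, and their reading is None.
At some moment in a run one of leaf_a, leaf_b, leaf_c, leaf_d, leaf_e may be knocked a few centimetres aside while the robot is not near it.
Once in a run the grip may slacken for a moment while it holds something.
It also fails if it takes over 210 s, if anything falls off the work surface, if the arm or the gripper's body presses on something with over 40 N, if the wrist force passes 120 N, or if a joint passes its speed limit or range.

### The arm

A 6-joint arm with a two-finger parallel gripper is mounted at the origin on a cart in front of the work surface, level with it; the furniture and walls round the work are solid. World frame = base frame: x ahead of the robot, y to its left, z up, the work surface at z = 0. Lengths are in m, angles in rad, forces in N, time in s.
With the tool pointing down it reaches from about 0.4 to 0.925 m from the base axis. Payload 12.5 kg.
Tool frame: the origin (TCP) lies midway between the tips of the shut fingers; the grasp point (between the pads) lies 19 mm behind it; z points along the fingers, y is the line along which they close (so a half turn about z gives the same grasp; the last joint's range is limited). The gripper opens to 95 mm and grips with 3 to 60 N. Pads are 20 mm wide; open, the fingers measure 119 mm over their backs; the gripper's body (75 mm by 180 mm) begins 59 mm behind the grasp point.
Start: joints at [-1.298, 0.491, 1.559, -0, 1.092, -0.106], TCP at [0.231, -0.581, 0.215] pointing down, gripper open.
Joint ranges: [-3.1, 3.1], [-0.84, 2.19], [0.05, 2.79], [-1.13, 4.28], [0.06, 2.93], [-2.69, 2.69]. Speed limits (rad/s): [2.22, 2.22, 2.79, 3.14, 3.14, 3.14].

### API

Orientations are given as a unit quaternion [x, y, z, w].
In Python, from cell import bot gives the robot as it stands. The module is installed in compiled form; this text tells all that it offers.
- The arm moves only by the shell command python3 -m jog 'ROWS' [FORCE]. ROWS is JSON, a list of rows, each a list of 3 entries, a list of its own where there are three numbers: the finger opening in m, from 0 to 0.0951, then the shift along the tool's x, y, z in m, then the turn, a rotation vector about the tool's x, y, z in rad. In form: [[jaw, [tx, ty, tz], [wx, wy, wz]], ...]. A call has 1 to 20 rows; each row shifts and turns the commanded pose from where the row before left it, along the tool's axes as they then stand; what a row does not reach is not made up. A row lasts 1/12 s, in which the tool goes at most 41.7 mm and 7.16 degrees, less where a joint would pass 70% of its speed; a pose out of reach is approached as far as the arm can. A call with a gripper value outside its range is refused whole. The fingers move at their own pace and stop on an object; FORCE is the grip in N (left out, the last holds). Time passes only in rows, so rows that do not move let the fingers close. It gives the time, the measured TCP pose, the force, the opening and the grip force at its end, in the units of the state.
- bot.observe(): the state, without advancing time (a new reading comes with each control period).
- bot.get_image(name): name is "scene" or "top" or "wrist"; returns a dict with "img" (480x640x3 uint8, blue, green, red), "range_z" (480x640 float32, m along the optical axis (not along the pixel's ray), 0 where there is no reading), "fx", "fy", "cx", "cy" (pixels), "k1" (the pictures are not rectified: a ray, as slopes to the right and down, at radius r is drawn at 1 + k1 r^2 times it, then the intrinsics apply), "eye" and "orientation" of the camera in the world. Camera axes: x right, y up, looking along -z (the intrinsics and any distortion apply to the point x, -y, -z); pixel columns grow to the right and rows downward; lengths in m; the calibration is good to about 2 mm. A picture is of the moment at which its call begins.
- bot.job_done(): hands the job in; it is judged then, once.
The state is a dict: "clock": time; "qpos": joint angles; "qvel": joint speeds; "effort": joint torques, N m; "tool_pos": TCP position; "orientation": TCP orientation; "force": force on the tool from outside, world axes, zero at the start; "torque": the same for the moment, N m; "finger_gap": finger opening in m; "grip_force": force on a finger pad.
Only numpy, scipy, OpenCV 4.12 (cv2) and the standard library are available. Lean on these libraries where they do the work, as an engineer would, in place of code of your own. Each camera call takes 0.05 s, during which the arm holds its last target. There are 200 camera calls.

## Working session

There is one attempt and no reset: what is moved stays moved. The work goes in short steps, Python scripts to look and compute and a shell command to move; the robot and the scene stay as the last step left them, time stands still between calls to the robot, and variables do not carry over. Pictures are saved under pics/ and viewed, at most 14 in all, crops included, and the job is handed in when it is done.

```bash
mkdir -p pics; cat > h.py <<'E'
import numpy as np, cv2
from scipy.spatial.transform import Rotation as R
from cell import bot
def save(d,n): np.savez(''+n+'.npz',**d); cv2.imwrite('pics/'+n+'.png',d['img'])
def load(n): return dict(np.load(''+n+'.npz'))
def ray(d,u,v):
    x=(u-d['cx'])/d['fx']; y=(v-d['cy'])/d['fy']; k=float(d['k1']); a,b=x,y
    for _ in range(20):
        s=1+k*(a*a+b*b); a,b=x/s,y/s
    return R.from_quat(d['orientation']).as_matrix()@np.array([a,-b,-1.0])
def atz(d,u,v,z):
    r=ray(d,u,v); e=np.array(d['eye']); return e+r*(z-e[2])/r[2]
def deproj(d,u,v):
    return np.array(d['eye'])+ray(d,u,v)*float(d['range_z'][int(v),int(u)])
def cloud(d):
    v,u=np.mgrid[0:480,0:640]; x=(u-d['cx'])/d['fx']; y=(v-d['cy'])/d['fy']; a,b=x,y; k=float(d['k1'])
    for _ in range(20):
        s=1+k*(a*a+b*b); a,b=x/s,y/s
    c=np.stack([a,-b,-np.ones_like(a)],-1)*d['range_z'][...,None]
    return c@R.from_quat(d['orientation']).as_matrix().T+np.array(d['eye'])
E
python3 - <<'E'
from h import *
for n in ['top','scene']:
    d=bot.get_image(n); save(d,n+'0'); print(n,d['eye'],d['orientation'],d['fx'],d['cx'],d['cy'],d['k1'])
s=bot.observe(); print(s)
E
```

```text
top [ 0.30671694 -0.0058925   1.56980958] [-0.05387662  0.04969233  0.71144606 -0.69890807] 577.1100297681496 320.09416866719636 232.2788950023796 -0.17373625145043636
scene [-0.2575903   0.90982064  0.78364018] [-0.16383257  0.47131556  0.81008552 -0.30786683] 591.2435729667316 322.603557424475 250.03309345604055 -0.015468817467642604
{'clock': 0.1, 'qpos': array([-1.29757683e+00,  4.91494991e-01,  1.55937406e+00, -9.96419560e-06,
        1.09170450e+00, -1.05634905e-01]), 'qvel': array([-8.23918818e-05, -2.36225029e-04, -8.64493237e-04, -2.18412180e-04,
        1.98402005e-03,  3.68661152e-04]), 'effort': array([ 3.01026710e-03, -6.13621402e+01, -2.58606058e+01,  6.94244402e-02,
        4.70185967e-02, -5.41697989e-05]), 'tool_pos': array([ 0.23110206, -0.58047863,  0.21412782]), 'orientation': array([ 9.82111701e-01,  1.88298607e-01, -4.54523239e-05, -4.88358335e-04]), 'force': array([ 0.64104445, -0.05619869, -0.17643018]), 'torque': array([-0.0182696 , -0.01433403, -0.02356504]), 'grip_force': 0.0, 'finger_gap': 0.09545141814582367}
```

View pics/top0.png

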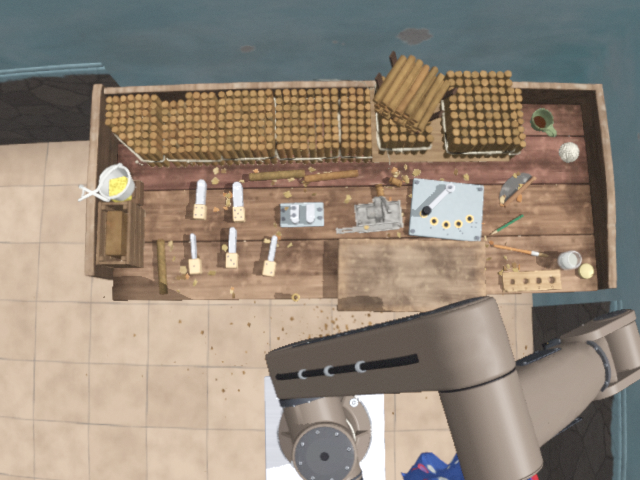

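View pics/scene0.png

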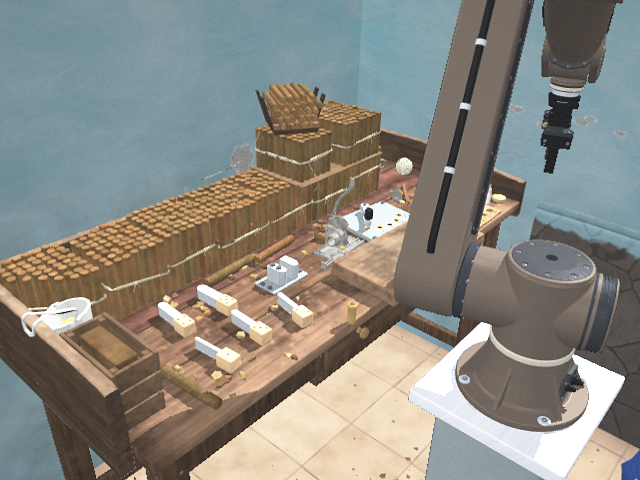

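The top view shows five leaves (around (200,200), (238,203), (194,255), (232,248), (270,257)), the former at (302,214), the plate at (447,210), the knob at (426,210) and the board at (412,270). I'll enlarge the leaves and former, then the plate.

```bash
python3 - <<'E'
from h import *
d=load('top0'); im=d['img']
a=cv2.resize(im[170:282,180:340],None,fx=5,fy=5,interpolation=cv2.INTER_CUBIC); cv2.imwrite('pics/c1.png',a)
a=cv2.resize(im[160:300,335:495],None,fx=4,fy=4,interpolation=cv2.INTER_CUBIC); cv2.imwrite('pics/c2.png',a)
P=cloud(d)
for n,(u0,v0,u1,v1) in dict(leaves=(182,172,285,282),former=(275,198,330,232)).items():
    q=P[v0:v1,u0:u1]; print(n,np.histogram(q[...,2],bins=np.arange(-.01,.07,.005)))
print(P[270,412],P[210,450],P[190,340], P[282,412])
E
```

```text
leaves (array([1400, 4420, 2712,  530,  180,  209,  486,  786,  341,   22,    0,
          0,    0,    0,    0]), array([-0.01 , -0.005,  0.   ,  0.005,  0.01 ,  0.015,  0.02 ,  0.025,
        0.03 ,  0.035,  0.04 ,  0.045,  0.05 ,  0.055,  0.06 ,  0.065]))
former (array([140, 498, 529, 294,  77,  12,   9,   6,   6,  29, 115, 112,  24,
         4,   0]), array([-0.01 , -0.005,  0.   ,  0.005,  0.01 ,  0.015,  0.02 ,  0.025,
        0.03 ,  0.035,  0.04 ,  0.045,  0.05 ,  0.055,  0.06 ,  0.065]))
[ 0.42668828 -0.24204064  0.03899663] [ 0.59300011 -0.35951763  0.00931717] [ 0.65779566 -0.05620536 -0.00598169] [ 0.3947765  -0.24109842  0.037564  ]
```

View pics/c1.png

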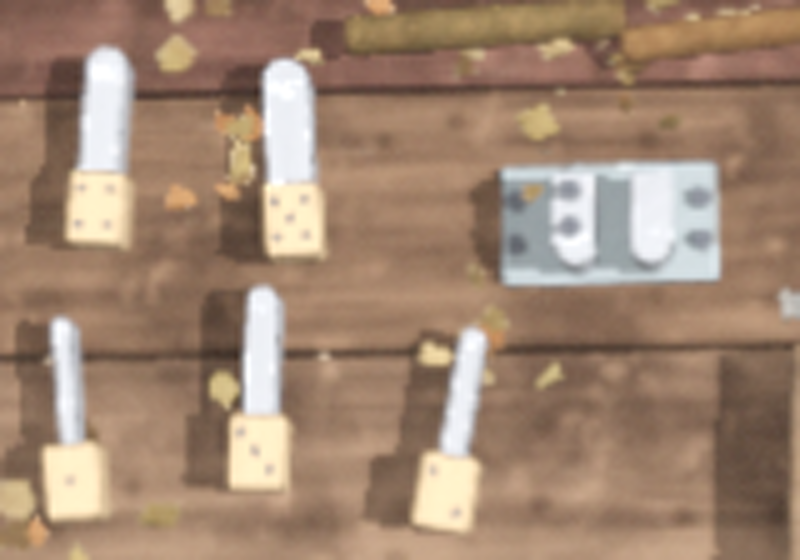

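View pics/c2.png

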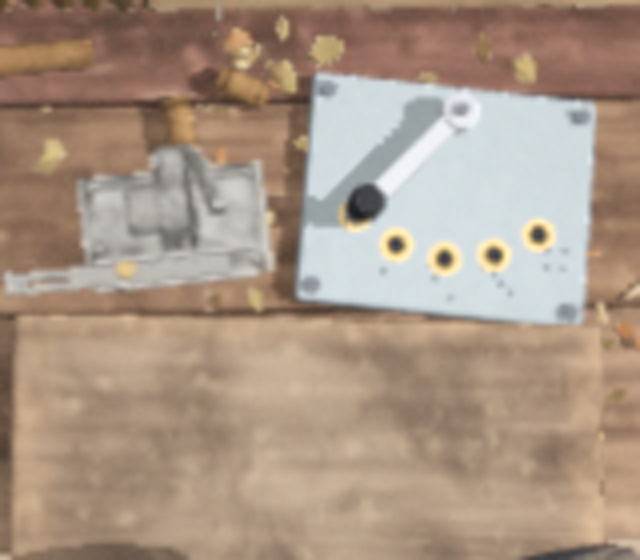

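Crop 1 (u=180+px/5, v=170+py/5):
- Heel centres by stud count: a (70,480), b (445,491), c (256,450), d (95,207), e (290,217).
- Noses: a (62,318), b (474,328), c (262,286), d (110,47), e (287,60).
- The former's mouth faces the robot, with cheek faces at px 596 and 632.

Crop 2 (u=335+px/4, v=160+py/4):
- Pivot (460,110), knob (366,202).
- Holes: (397,245), (445,259), (493,256), (539,234).

```bash
python3 - <<'E'
from h import *
d=load('top0'); P=cloud(d)
f=lambda px,py,z:atz(d,180+(px+.5)/5-.5,170+(py+.5)/5-.5,z)
g=lambda px,py,z:atz(d,335+(px+.5)/4-.5,160+(py+.5)/4-.5,z)
for n,h,t in [('a',(70,480),(62,318)),('b',(445,491),(474,328)),('c',(256,450),(262,286)),('d',(95,207),(110,47)),('e',(290,217),(287,60))]:
    H=f(*h,.03)[:2];T=f(*t,.026)[:2];v=T-H; print(n,H.round(4),'nose',T.round(4),'len',np.hypot(*v).round(3),'yaw',np.arctan2(v[1],v[0]).round(3))
for p in [(501,170),(718,163),(720,282),(502,287)]: print('base',f(*p,.006)[:2].round(4))
for p in [(555,200),(596,200),(632,200),(675,200),(575,266),(653,264)]: print('cheek',f(*p,.046)[:2].round(4))
print('pivot',g(460,110,.045)[:2].round(4),'knob',g(366,202,.07)[:2].round(4))
for p in [(397,245),(445,259),(493,256),(539,234)]: print('hole',g(*p,.014)[:2].round(4))
for p in [(16,317),(603,325)]: print('board far corner',g(*p,.04)[:2].round(4))
# max height map 
print('zmax grid')
for n,b in dict(crate=(98,180,145,268),vise=(338,190,404,235),logs=(250,165,400,182),shavestack=(100,90,520,160)).items():
    q=P[b[1]:b[3],b[0]:b[2]].reshape(-1,3); print(n,q[:,2].max().round(3),np.percentile(q[:,2],[50,90,98]).round(3), q[:,:2].min(0).round(3),q[:,:2].max(0).round(3))
E
```

```text
a [0.4494 0.3447] nose [0.5386 0.3512] len 0.089 yaw 0.073
b [0.4405 0.1409] nose [0.529  0.1251] len 0.09 yaw -0.177
c [0.4642 0.2431] nose [0.5542 0.2408] len 0.09 yaw -0.025
d [0.5991 0.3329] nose [0.69  0.327] len 0.091 yaw -0.065
e [0.5913 0.225 ] nose [0.6801 0.2279] len 0.089 yaw 0.032
base [0.6199 0.1114]
base [ 0.6215 -0.0086]
base [ 0.5549 -0.0085]
base [0.5544 0.1112]
cheek [0.5949 0.0794]
cheek [0.5944 0.0573]
cheek [0.5941 0.038 ]
cheek [0.5936 0.0149]
cheek [0.5587 0.069 ]
cheek [0.559  0.0272]
pivot [ 0.6498 -0.3539] knob [ 0.5825 -0.2814]
hole [ 0.5625 -0.3119]
hole [ 0.5522 -0.3448]
hole [ 0.5537 -0.3785]
hole [ 0.5685 -0.4118]
board far corner [ 0.5139 -0.048 ]
board far corner [ 0.501  -0.4459]
zmax grid
crate 1.57 [0.105 0.13  0.148] [ 0.307 -0.006] [0.699 0.59 ]
vise 1.57 [0.005 0.051 0.153] [ 0.307 -0.232] [ 0.658 -0.006]
logs 1.57 [0.002 0.021 0.025] [ 0.307 -0.225] [0.735 0.197]
shavestack 1.57 [0.141 0.275 0.367] [ 0.307 -0.575] [0.928 0.593]
```

```bash
python3 -m jog '[[0.05,[0,0,0],[0,0,0.095]],[0.05,[0,0,0],[0,0,0.095]],[0.05,[0,0,0],[0,0,0.095]],[0.05,[0,0,0],[0,0,0.094]],[0.05,[0.025,-0.033,0],[0,0,0]],[0.05,[0.025,-0.033,0],[0,0,0]],[0.05,[0.025,-0.033,0],[0,0,0]],[0.05,[0.025,-0.033,0],[0,0,0]],[0.05,[0.025,-0.033,0],[0,0,0]],[0.05,[0.025,-0.033,0],[0,0,0]],[0.05,[0.025,-0.033,0],[0,0,0]],[0.05,[0.025,-0.033,0],[0,0,0]],[0.05,[0.025,-0.033,0],[0,0,0]],[0.05,[0.025,-0.033,0],[0,0,0]],[0.05,[0.025,-0.033,0],[0,0,0]],[0.05,[0.025,-0.033,0],[0,0,0]]]' 30
python3 -m jog '[[0.05,[0,-0.04,0],[0,0,0]],[0.05,[0,-0.04,0],[0,0,0]],[0.05,[0,-0.04,0],[0,0,0]],[0.05,[0,-0.04,0],[0,0,0]],[0.05,[0,-0.04,0],[0,0,0]],[0.05,[0,-0.03,0],[0,0,0]],[0.05,[0,0,0],[0,0,0]],[0.05,[0,0,0],[0,0,0]]]'
python3 - <<'E'
from h import *
d=bot.get_image('wrist'); save(d,'w1'); print(d['eye'],d['orientation'],d['fx'],d['k1'])
s=bot.observe(); print(s['tool_pos'],s['orientation'],s['qpos'].round(3))
d=load('top0'); P=cloud(d); m=(P[...,2]>.09)&(P[...,2]<.6)
for n,b in dict(vise=(338,185,404,238),crate=(98,165,150,275),plate=(405,175,490,245)).items():
    q=P[b[1]:b[3],b[0]:b[2]]; q=q[(q[...,2]>.08)&(q[...,2]<.6)]; print(n,len(q),q.min(0).round(3) if len(q) else '',q.max(0).round(3) if len(q) else '')
E
```

```text
clock: 1.43
tool_pos: [0.532, -0.1828, 0.2145]
orientation: [1.0, -0.0, -0.0, -0.0]
force: [0.7, -1.1, 0.8]
finger_gap: 0.0505
grip_force: 0.0
clock: 2.1
tool_pos: [0.531, 0.0466, 0.2144]
orientation: [1.0, 0.001, -0.0, 0.0]
force: [-0.4, -0.3, 0.1]
finger_gap: 0.0498
grip_force: 0.0
[0.6123084  0.04631129 0.3825711 ] [-0.10144201  0.10152126 -0.69856789  0.70100346] 370.23580961608394 -0.030642108030806997
[0.53117572 0.04550626 0.21444678] [ 9.99999783e-01  6.23628079e-04 -1.63878032e-04  1.34509262e-04] [-0.038  0.361  1.783 -0.     0.997  1.531]
vise 104 [ 0.554 -0.17   0.081] [ 0.62  -0.158  0.208]
crate 3428 [0.424 0.491 0.08 ] [0.723 0.59  0.171]
plate 1 [ 0.581 -0.29   0.08 ] [ 0.581 -0.29   0.08 ]
```

View pics/w1.png

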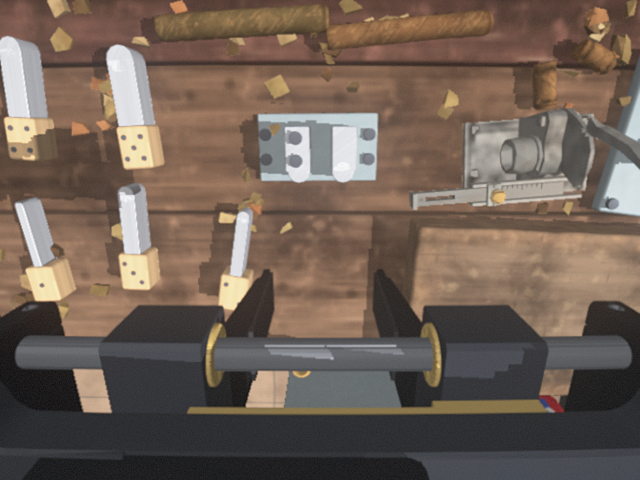

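The wrist view shows the former base at about (258–378, 114–181), with cheeks at (286–311) and (332–357). The leaves haven't moved. I'll enlarge the former and check the throat against the top-view estimate.

```bash
python3 - <<'E'
from h import *
d=load('w1'); cv2.imwrite('pics/c3.png',cv2.resize(d['img'][105:190,250:385],None,fx=5.9,fy=5.9,interpolation=cv2.INTER_CUBIC))
E
```

```text
(no output)
```

View pics/c3.png

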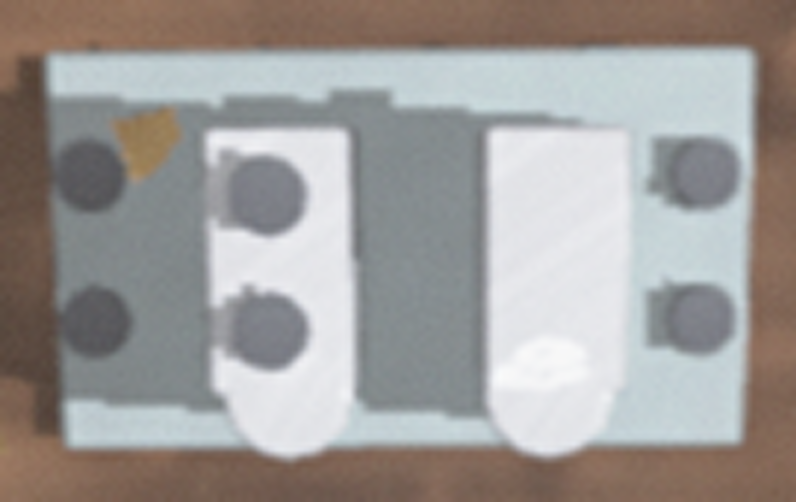

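The crop shows cheek edges at px 207/353 and 486/629, and the base at x 47–755, y 50–448, so the gap is near 20 mm. The leaves will decide that.

```bash
python3 - <<'E'
from h import *
d=load('w1'); f=lambda px,py,z:atz(d,250+(px+.5)/5.9-.5,105+(py+.5)/5.9-.5,z)[:2].round(4)
for p in [(207,150),(350,150),(353,360),(486,150),(487,360),(629,150)]: print('cheek',f(*p,.046))
for p in [(290,458),(550,458),(280,128),(555,128)]: print('ends',f(*p,.046))
for p in [(47,52),(755,48),(742,442),(66,448)]: print('base',f(*p,.006))
h={'a':((49,282),(25,199)),'b':((239,292),(246,210)),'c':((140,271),(130,187))}
for k,(H,T) in h.items(): print(k,atz(d,*H,.03)[:2].round(4),atz(d,*T,.028)[:2].round(4))
E
```

```text
cheek [0.6071 0.0802]
cheek [0.6071 0.0589]
cheek [0.5762 0.0587]
cheek [0.6072 0.0387]
cheek [0.5762 0.0382]
cheek [0.6073 0.0174]
ends [0.5611 0.0685]
ends [0.5613 0.0283]
ends [0.6103 0.0693]
ends [0.6104 0.0285]
base [0.6221 0.1102]
base [ 0.6231 -0.0064]
base [ 0.5581 -0.0069]
base [0.5567 0.1098]
a [0.4533 0.3347] [0.5418 0.3422]
b [0.4436 0.1338] [0.5309 0.1219]
c [0.4666 0.2351] [0.5536 0.2339]
```

```bash
python3 -m jog '[[0.055,[-0.0102,-0.0374,0],[0,0,0]],[0.055,[-0.0102,-0.0374,0],[0,0,0]],[0.055,[-0.0102,-0.0374,0],[0,0,0]],[0.055,[-0.0102,-0.0374,0],[0,0,0]],[0.055,[-0.0102,-0.0374,0],[0,0,0]],[0.055,[-0.0102,-0.0374,0],[0,0,0]],[0.055,[-0.0102,-0.0374,0],[0,0,0]],[0.055,[-0.0102,-0.0374,0],[0,0,0]],[0.055,[0,0,0.04],[0,0,-0.073]],[0.055,[0,0,0.04],[0,0,0]],[0.055,[0,0,0.03],[0,0,0]],[0.055,[0,0,0],[0,0,0]]]' 40
python3 - <<'E'
from h import *
d=bot.get_image('wrist'); save(d,'w2'); d=bot.get_image('top'); save(d,'top1'); print(bot.observe()['tool_pos'], bot.observe()['qpos'].round(2))
E
```

```text
clock: 3.15
tool_pos: [0.4482, 0.3421, 0.0994]
orientation: [0.999, 0.036, -0.004, 0.002]
force: [-0.1, -0.9, 0.4]
finger_gap: 0.0551
grip_force: 0.0
[0.45046728 0.34355515 0.1046184 ] [ 0.54  0.54  1.81 -0.    0.78  2.03]
```

View pics/w2.png

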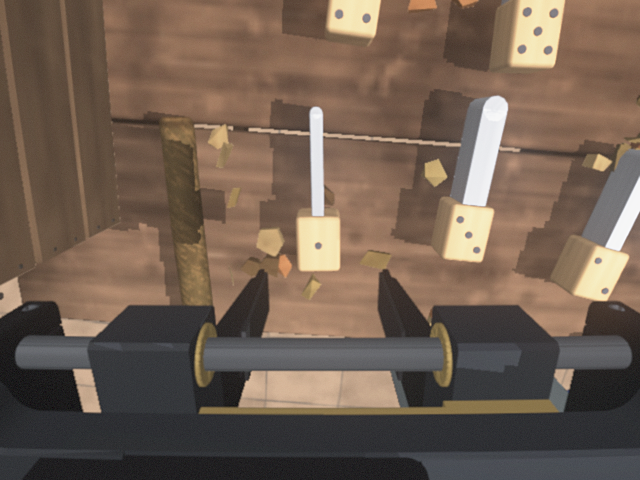

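Leaf a's stud is at (318,246), centred between the fingers. I'll grasp it and carry it to the throat mouth.

```bash
python3 -m jog '[[0.055,[0,0,0.035],[0,0,0]],[0.055,[0,0,0.035],[0,0,0]],[0.055,[0,0,0.029],[0,0,0]],[0.055,[0,0,0],[0,0,0]],[0.02,[0,0,0],[0,0,0]],[0.02,[0,0,0],[0,0,0]],[0.02,[0,0,0],[0,0,0]],[0.02,[0,0,0],[0,0,0]],[0.02,[0,0,0],[0,0,0]],[0.02,[0,0,0],[0,0,0]]]' 40
python3 -m jog '[[0.02,[0,0,-0.03],[0,0,0]],[0.02,[0,0,-0.03],[0,0,0]],[0.02,[0,0,0],[0,0,0.067]],[0.02,[0,0.037,0],[0,0,0]],[0.02,[0,0.037,0],[0,0,0]],[0.02,[0,0.037,0],[0,0,0]],[0.02,[0,0.037,0],[0,0,0]],[0.02,[0,0.037,0],[0,0,0]],[0.02,[0,0.037,0],[0,0,0]],[0.02,[0,0.037,0],[0,0,0]],[0.02,[0,0.037,0],[0,0,0]],[0.02,[0,0,0],[0,0,0]],[0.02,[0,0,0],[0,0,0]],[0.02,[0,0,0],[0,0,0]]]'
python3 - <<'E'
from h import *
d=bot.get_image('wrist'); save(d,'w3'); s=bot.observe(); print(s['tool_pos'].round(4), s['orientation'].round(4),s['force'],s['finger_gap'])
E
```

```text
clock: 4.08
tool_pos: [0.4506, 0.3449, 0.0074]
orientation: [0.999, 0.036, 0.001, -0.001]
force: [0.0, -1.2, 10.5]
finger_gap: 0.0298
grip_force: 40.0
clock: 5.25
tool_pos: [0.4516, 0.0485, 0.066]
orientation: [1.0, 0.003, 0.0, 0.0]
force: [0.1, -0.1, -2.0]
finger_gap: 0.0297
grip_force: 40.0
[0.4515 0.0491 0.0659] [1.0e+00 3.2e-03 3.0e-04 0.0e+00] [ 0.04218646  0.56138218 -2.6227958 ] 0.029517008531295012
```

View pics/w3.png

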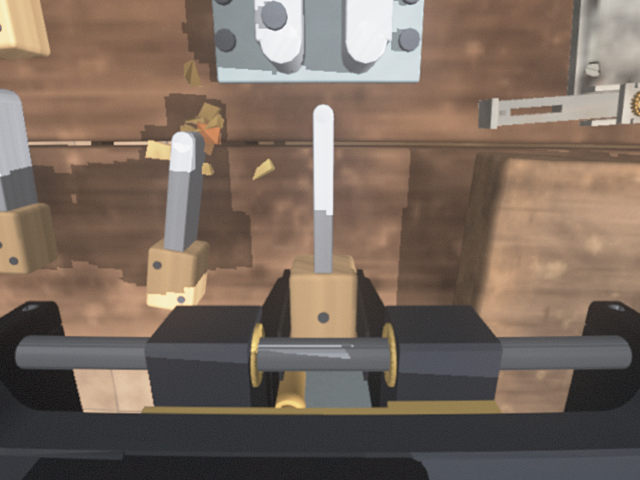

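Leaf a is held straight, with its nose at (323,105) pointing at the throat's middle at about u=323. I'll lower it to about 12 mm and slide it in.

```bash
python3 -m jog '[[0.02,[0,0,0.024],[0,0,0]],[0.02,[0,0,0.022],[0,0,0]],[0.02,[0.01,0,0],[0,0,0]],[0.02,[0.01,0,0],[0,0,0]],[0.02,[0.01,0,0],[0,0,0]],[0.02,[0,0,0],[0,0,0]]]'
python3 -m jog '[[0.02,[0.008,0,0],[0,0,0]],[0.02,[0.008,0,0],[0,0,0]],[0.02,[0.008,0,0],[0,0,0]],[0.02,[0.008,0,0],[0,0,0]],[0.02,[0.008,0,0],[0,0,0]],[0.02,[0.008,0,0],[0,0,0]],[0.02,[0.003,0,0],[0,0,0]],[0.02,[0,0,0],[0,0,0]],[0.02,[0,0,0],[0,0,0]],[0.02,[0,0,0],[0,0,0]]]'
python3 - <<'E'
from h import *
d=bot.get_image('wrist'); save(d,'w4');d=bot.get_image('scene'); save(d,'s1')
a=cv2.resize(d['img'][200:340,150:350],None,fx=2.4,fy=2.4); b=cv2.resize(load('w4')['img'],(480,360))
cv2.imwrite('pics/m1.png',np.vstack([cv2.resize(a,(480,336)),b])[:,:][:600])
E
```

```text
clock: 5.8
tool_pos: [0.4847, 0.049, 0.0208]
orientation: [1.0, 0.003, 0.002, 0.0]
force: [-1.2, -0.0, -1.9]
finger_gap: 0.0297
grip_force: 40.0
clock: 6.63
tool_pos: [0.532, 0.0489, 0.0195]
orientation: [1.0, 0.003, -0.0, 0.0]
force: [-0.7, -0.3, -2.1]
finger_gap: 0.0296
grip_force: 40.0
```

View pics/m1.png

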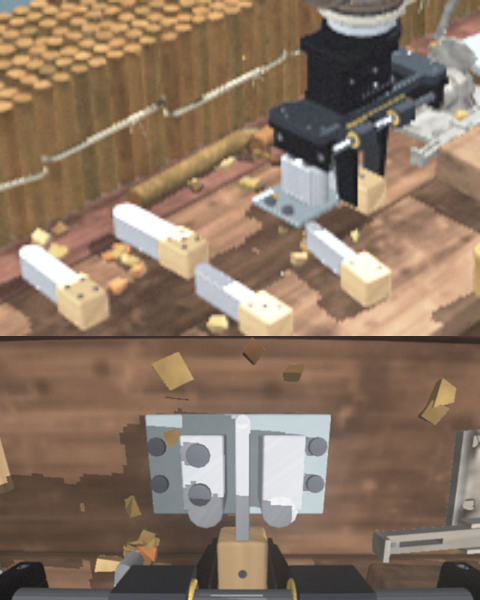

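Leaf a is all the way through: its nose is past the cheeks at (242,420) and the reaction force was about 1 N. I'll withdraw it and lay it on the board.

```bash
python3 -m jog '[[0.02,[-0.02,0,0],[0,0,0]],[0.02,[-0.02,0,0],[0,0,0]],[0.02,[-0.02,0,0],[0,0,0]],[0.02,[-0.02,0,0],[0,0,0]],[0.02,[0,0,-0.03],[0,0,0]],[0.02,[0,0,-0.03],[0,0,0]],[0.02,[-0.0104,0.0378,0],[0,0,0]],[0.02,[-0.0104,0.0378,0],[0,0,0]],[0.02,[-0.0104,0.0378,0],[0,0,0]],[0.02,[-0.0104,0.0378,0],[0,0,0]],[0.02,[-0.0104,0.0378,0],[0,0,0]],[0.02,[0,0,0],[0,0,0]],[0.02,[0,0,0.02],[0,0,0]],[0.02,[0,0,0],[0,0,0]],[0.02,[0,0,0],[0,0,0]]]'
python3 - <<'E'
from h import *
s=bot.observe(); print(s['tool_pos'].round(4),s['force']); d=bot.get_image('wrist'); save(d,'w5')
P=cloud(d); print(P[150:200,400:450,2].mean(), P[150:200,200:250,2].mean())
E
```

```text
clock: 7.98
tool_pos: [0.401, -0.1405, 0.0594]
orientation: [1.0, 0.003, -0.001, -0.0]
force: [-1.0, 0.1, -1.7]
finger_gap: 0.0297
grip_force: 40.0
[ 0.401  -0.1405  0.0594] [-0.95483472  0.07535068 -1.65853814]
0.03882941664299299 0.03911137308526004
```

View pics/w5.png

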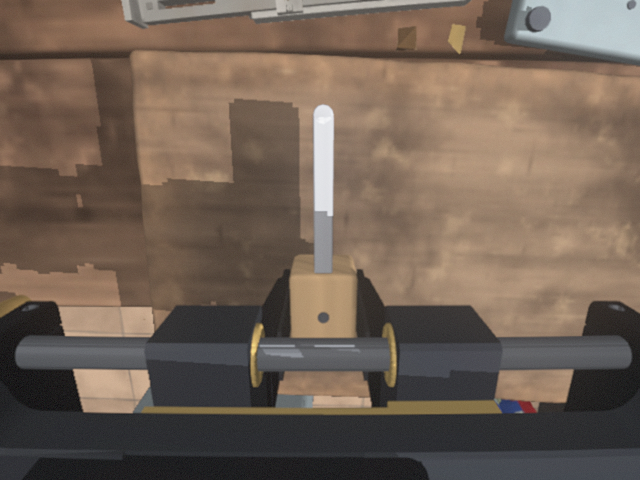

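```bash
python3 -m jog '[[0.02,[0,0,0.006],[0,0,0]],[0.02,[0,0,0.006],[0,0,0]],[0.02,[0,0,0],[0,0,0]],[0.055,[0,0,0],[0,0,0]],[0.055,[0,0,0],[0,0,0]],[0.055,[0,0,-0.03],[0,0,0]],[0.055,[0,0,-0.036],[0,0,0]],[0.055,[0,0,-0.036],[0,0,0]],[0.055,[0.005,-0.035,0],[0,0,0]],[0.055,[0.005,-0.035,0],[0,0,0]],[0.055,[0.005,-0.035,0],[0,0,0]],[0.055,[0.005,-0.035,0],[0,0,0]],[0.055,[0.005,-0.035,0],[0,0,0]],[0.055,[0.005,-0.035,0],[0,0,0]],[0.055,[0.005,-0.035,0],[0,0,0]],[0.055,[0.005,-0.036,0],[0,0,0]],[0.055,[0,0,0],[0,0,0.09]],[0.055,[0,0,0],[0,0,0.093]],[0.055,[0,0,0],[0,0,0]]]'
python3 - <<'E'
from h import *
d=bot.get_image('wrist'); save(d,'w6'); e=bot.get_image('top'); save(e,'top2'); 
s=bot.observe(); print(s['tool_pos'].round(4))
a=cv2.resize(d['img'],(560,420)); b=cv2.resize(e['img'][160:290,140:500],(560,202))
cv2.imwrite('pics/m2.png',np.vstack([a[:398],b]))
E
```

```text
clock: 9.62
tool_pos: [0.4397, 0.1412, 0.1495]
orientation: [0.996, -0.09, -0.0, 0.0]
force: [-0.0, 0.3, 0.2]
finger_gap: 0.0552
grip_force: 0.0
[0.4398 0.1404 0.1496]
```

View pics/m2.png

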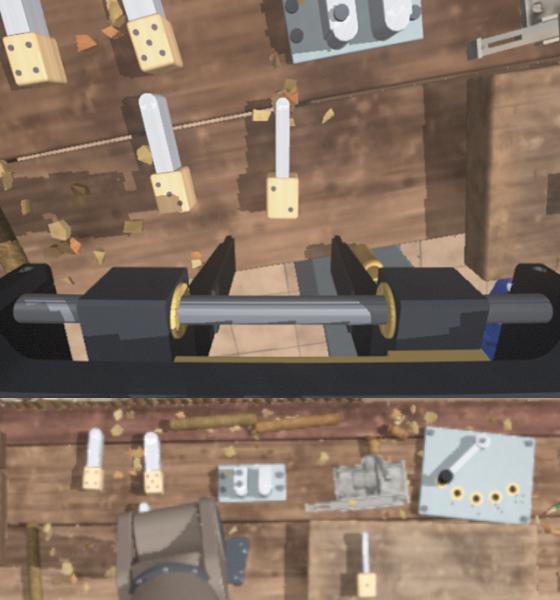

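Leaf b is at (282,198) in the composite, straight and centred. Leaf a stands on the board and the others haven't moved. I'll grasp b and insert it.

```bash
python3 -m jog '[[0.055,[0,0,0.036],[0,0,0]],[0.055,[0,0,0.036],[0,0,0]],[0.055,[0,0,0.036],[0,0,0]],[0.055,[0,0,0.0335],[0,0,0]],[0.055,[0,0,0],[0,0,0]],[0.02,[0,0,0],[0,0,0]],[0.02,[0,0,0],[0,0,0]],[0.02,[0,0,0],[0,0,0]],[0.02,[0,0,0],[0,0,0]],[0.02,[0,0,0],[0,0,0]],[0.02,[0,0,0],[0,0,0]]]'
python3 -m jog '[[0.02,[0,0,-0.03],[0,0,0]],[0.02,[0,0,-0.03],[0,0,0]],[0.02,[0,0,0],[0,0,-0.092]],[0.02,[0,0,0],[0,0,-0.091]],[0.02,[0.004,0.031,0],[0,0,0]],[0.02,[0.004,0.031,0],[0,0,0]],[0.02,[0.004,0.0305,0],[0,0,0]],[0.02,[0,0,0.024],[0,0,0]],[0.02,[0,0,0.024],[0,0,0]],[0.02,[0,0,0],[0,0,0]],[0.02,[0,0,0],[0,0,0]]]'
python3 -m jog '[[0.02,[0.01,0,0],[0,0,0]],[0.02,[0.01,0,0],[0,0,0]],[0.02,[0.008,0,0],[0,0,0]],[0.02,[0.008,0,0],[0,0,0]],[0.02,[0,0,0],[0,0,0]]]'
python3 - <<'E'
from h import *
d=bot.get_image('wrist'); save(d,'w7')
E
```

```text
clock: 10.63
tool_pos: [0.4408, 0.1405, 0.0098]
orientation: [0.996, -0.088, 0.002, -0.0]
force: [-0.6, -0.1, 12.9]
finger_gap: 0.0294
grip_force: 40.0
clock: 11.55
tool_pos: [0.452, 0.0479, 0.0203]
orientation: [1.0, 0.003, -0.001, 0.0]
force: [-0.8, 1.1, -2.7]
finger_gap: 0.0297
grip_force: 40.0
clock: 11.97
tool_pos: [0.4908, 0.0483, 0.0207]
orientation: [1.0, 0.003, 0.001, 0.0]
force: [-0.6, -0.1, -2.7]
finger_gap: 0.0297
grip_force: 40.0
```

View pics/w7.png

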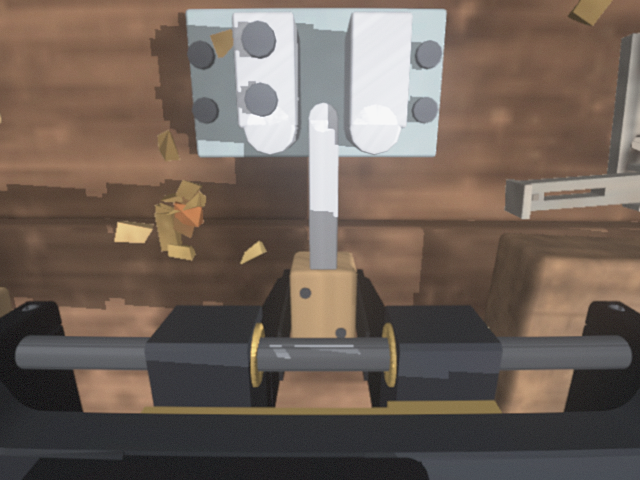

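The blade of b (u≈323) is centred between the cheek faces (297 and 350), and its nose is at the mouth. Pushing on.

```bash
python3 -m jog '[[0.02,[0.008,0,0],[0,0,0]],[0.02,[0.008,0,0],[0,0,0]],[0.02,[0.008,0,0],[0,0,0]],[0.02,[0.008,0,0],[0,0,0]],[0.02,[0.005,0,0],[0,0,0]],[0.02,[0.004,0,0],[0,0,0]],[0.02,[0,0,0],[0,0,0]],[0.02,[0,0,0],[0,0,0]],[0.02,[0,0,0],[0,0,0]]]'
python3 - <<'E'
from h import *
d=bot.get_image('wrist'); save(d,'w8'); cv2.imwrite('pics/w8c.png',d['img'][90:300,180:460])
E
```

```text
clock: 12.77
tool_pos: [0.5291, 0.0484, 0.02]
orientation: [1.0, 0.003, -0.0, 0.0]
force: [-1.2, 1.1, -2.4]
finger_gap: 0.0298
grip_force: 40.0
```

View pics/w8c.png

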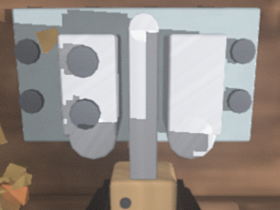

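Leaf b is through as well: its nose at crop (144,15) is past the cheek ends at y≈35, and the force is about 1 N. I'll withdraw it to the board at y≈-0.205, and check the gap centring numerically from the pixel profile.

```bash
python3 -m jog '[[0.02,[-0.02,0,0],[0,0,0]],[0.02,[-0.02,0,0],[0,0,0]],[0.02,[-0.02,0,0],[0,0,0]],[0.02,[-0.017,0,0],[0,0,0]],[0.02,[0,0,-0.03],[0,0,0]],[0.02,[0,0,-0.035],[0,0,0]],[0.02,[-0.0075,0.0362,0],[0,0,0]],[0.02,[-0.0075,0.0362,0],[0,0,0]],[0.02,[-0.0075,0.0362,0],[0,0,0]],[0.02,[-0.0075,0.0362,0],[0,0,0]],[0.02,[-0.0075,0.0362,0],[0,0,0]],[0.02,[-0.0075,0.0362,0],[0,0,0]],[0.02,[-0.0075,0.0362,0],[0,0,0]],[0.02,[0,0,0],[0,0,0]],[0.02,[0,0,0.02],[0,0,0]],[0.02,[0,0,0],[0,0,0]],[0.02,[0,0,0],[0,0,0]]]'
python3 - <<'E'
from h import *
print(bot.observe()['tool_pos'].round(4))
for n,r in [('w4',135),('w4',150),('w8',165),('w8',180)]:
    g=load(n)['img'][r-3:r+4,285:365].mean((0,2)).round().astype(int); print(n,r,' '.join(map(str,g)))
E
```

```text
clock: 14.23
tool_pos: [0.4008, -0.2052, 0.0648]
orientation: [1.0, 0.003, -0.001, -0.001]
force: [-0.2, 1.0, -1.5]
finger_gap: 0.0301
grip_force: 40.0
[ 0.4008 -0.2052  0.0648]
w4 135 216 217 217 217 218 218 218 217 219 218 207 183 167 145 108 99 113 130 141 142 142 141 141 141 142 142 139 135 163 216 234 235 235 234 234 234 234 234 234 233 233 233 234 234 236 236 216 154 133 138 141 141 141 142 142 141 141 143 141 131 120 119 120 122 125 140 165 194 215 223 224 223 223 223 223 222 222 222 221 220
w4 150 230 231 231 231 231 231 231 232 232 231 226 207 179 149 110 97 106 125 139 140 140 140 140 141 142 141 138 136 161 212 232 234 234 234 234 234 234 234 234 233 233 233 233 234 236 236 216 155 135 142 145 145 145 145 145 145 146 146 141 129 118 117 118 118 126 148 180 213 229 234 234 234 233 233 232 232 231 231 230 230
w8 165 231 231 230 230 230 230 230 231 231 228 213 184 169 139 106 101 121 138 140 139 139 140 138 143 173 215 226 226 224 225 226 227 228 228 230 230 231 231 231 230 210 169 160 161 162 162 162 160 162 161 162 153 138 135 140 141 141 134 123 117 116 115 118 136 164 194 221 228 228 228 228 228 228 228 228 228 229 229 229 230
w8 180 229 229 230 229 230 229 230 230 231 231 221 193 178 151 109 100 116 134 140 141 140 140 138 140 167 211 225 225 224 225 225 227 227 228 229 230 231 231 231 229 209 169 157 161 161 161 161 160 159 160 160 152 134 133 142 144 142 133 121 116 115 116 121 142 172 204 223 229 228 227 227 228 228 229 229 230 230 231 231 232
```

Throat centre works out at y≈0.0481. I'll put b down, move over c, and use a numeric heel/blade detector from here because few picture views are left.

```bash
python3 -m jog '[[0.02,[0,0,0.008],[0,0,0]],[0.02,[0,0,0.0075],[0,0,0]],[0.02,[0,0,0],[0,0,0]],[0.055,[0,0,0],[0,0,0]],[0.055,[0,0,0],[0,0,0]],[0.055,[0,0,-0.03],[0,0,0]],[0.055,[0,0,-0.035],[0,0,0]],[0.055,[0,0,-0.035],[0,0,0]]]'
python3 -m jog '[[0.055,[0.005,-0.037,0],[0,0,0]],[0.055,[0.005,-0.037,0],[0,0,0]],[0.055,[0.005,-0.037,0],[0,0,0]],[0.055,[0.005,-0.037,0],[0,0,0]],[0.055,[0.005,-0.037,0],[0,0,0]],[0.055,[0.005,-0.037,0],[0,0,0]],[0.055,[0.005,-0.037,0],[0,0,0]],[0.055,[0.005,-0.037,0],[0,0,0]],[0.055,[0.005,-0.037,0],[0,0,0]],[0.055,[0.005,-0.037,0],[0,0,0]],[0.055,[0.005,-0.037,0],[0,0,0]],[0.055,[0.008,-0.041,0],[0,0,0]],[0.055,[0,0,0],[0,0,0.031]],[0.055,[0,0,0],[0,0,0]],[0.055,[0,0,0],[0,0,0]]]'
cat >> h.py <<'E'
def heels(d,zt=.03):
    "heel tops and blade directions: pale-wood blobs, minAreaRect in world at height zt"
    b,g,r=[d['img'][...,i].astype(int) for i in range(3)]
    m=((r>190)&(g>150)&(r-b>35)&(r-b<130)).astype(np.uint8)
    m=cv2.morphologyEx(m,cv2.MORPH_CLOSE,np.ones((5,5),np.uint8))
    n,l,st,c=cv2.connectedComponentsWithStats(m); out=[]
    for i in range(1,n):
        ys,xs=np.where(l==i)
        if len(xs)<120: continue
        w=np.array([atz(d,x,y,zt)[:2] for x,y in zip(xs[::1],ys)])
        (cx,cy),(a,bb),an=cv2.minAreaRect((w*1000).astype(np.float32))
        if 20<min(a,bb)<48 and 30<max(a,bb)<62:
            out.append((round(cx/1000,4),round(cy/1000,4),round(a,1),round(bb,1),round(an,1),len(xs)))
    return out
E
python3 - <<'E'
from h import *
print('old top',*heels(load('top0')),sep='\n'); print('w6 z.1496',*heels(load('w6')),sep='\n'); 
d=bot.get_image('wrist'); save(d,'w9'); print('now',*heels(d),sep='\n'); e=bot.get_image('top'); save(e,'top3'); print('top',*heels(e),*heels(e,.07),sep='\n')
print(bot.observe()['tool_pos'].round(4))
E
```

```text
clock: 14.9
tool_pos: [0.4011, -0.2053, 0.1506]
orientation: [1.0, 0.003, -0.001, -0.0]
force: [0.1, 0.1, 0.2]
finger_gap: 0.0536
grip_force: 0.0
clock: 16.15
tool_pos: [0.4613, 0.2425, 0.1494]
orientation: [1.0, -0.012, -0.0, 0.0]
force: [-1.2, 0.7, 0.1]
finger_gap: 0.0552
grip_force: 0.0
old top
(0.5991, 0.3304, 36.2, 39.0, 88.7, 185)
(0.591, 0.2225, 38.8, 30.2, 0.4, 167)
(0.3995, 0.0263, 27.2, 54.3, 8.5, 171)
w6 z.1496
(0.5893, 0.2204, 41.4, 34.8, 2.8, 2669)
(0.5981, 0.3237, 45.9, 39.9, 84.1, 3081)
(0.4652, 0.2379, 36.7, 39.9, 89.2, 1609)
(0.4412, 0.1409, 28.7, 39.4, 79.1, 1678)
now
(0.5987, 0.3295, 35.2, 39.8, 86.5, 2780)
(0.5909, 0.2248, 38.7, 28.6, 3.3, 2294)
(0.4653, 0.243, 28.7, 39.2, 87.9, 1694)
(0.3687, 0.0373, 50.9, 20.1, 88.1, 838)
top
(0.5992, 0.3309, 35.0, 39.4, 83.7, 173)
(0.59, 0.2226, 36.7, 30.3, 0.2, 166)
(0.404, -0.1445, 29.5, 40.3, 88.4, 181)
(0.5916, 0.3222, 34.1, 38.4, 83.7, 173)
(0.5826, 0.2166, 35.7, 29.5, 0.2, 166)
(0.4015, -0.1409, 28.7, 39.2, 88.4, 181)
[0.4616 0.2417 0.1496]
```

```bash
python3 -m jog '[[0.055,[0.004,-0.001,0.036],[0,0,0]],[0.055,[0,0,0.036],[0,0,0]],[0.055,[0,0,0.036],[0,0,0]],[0.055,[0,0,0.031],[0,0,0]],[0.055,[0,0,0],[0,0,0]],[0.02,[0,0,0],[0,0,0]],[0.02,[0,0,0],[0,0,0]],[0.02,[0,0,0],[0,0,0]],[0.02,[0,0,0],[0,0,0]],[0.02,[0,0,0],[0,0,0]],[0.02,[0,0,0],[0,0,0]]]'
python3 -m jog '[[0.02,[0,0,-0.03],[0,0,0]],[0.02,[0,0,-0.03],[0,0,-0.03]],[0.02,[-0.0026,0.039,0],[0,0,0]],[0.02,[-0.0026,0.039,0],[0,0,0]],[0.02,[-0.0026,0.039,0],[0,0,0]],[0.02,[-0.0026,0.039,0],[0,0,0]],[0.02,[-0.0026,0.039,0],[0,0,0]],[0.02,[0,0,0.025],[0,0,0]],[0.02,[0,0,0.025],[0,0,0]],[0.02,[0,0,0],[0,0,0]],[0.02,[0,0,0],[0,0,0]],[0.02,[0,0,0],[0,0,0]]]'
python3 - <<'E'
from h import *
s=bot.observe(); print(s['tool_pos'].round(4),s['orientation'].round(4)); d=bot.get_image('wrist'); save(d,'w10')
im=d['img']
for n in ('w7','w10'):
  im=load(n)['img']
  for r in (150,180,220,245):
    g=im[r-2:r+3,290:356].mean((0,2)).round().astype(int); print(n,r,' '.join(map(str,g)))
E
```

```text
clock: 17.17
tool_pos: [0.4666, 0.2436, 0.0123]
orientation: [1.0, -0.013, 0.001, -0.0]
force: [-1.0, -1.5, 10.3]
finger_gap: 0.0296
grip_force: 40.0
clock: 18.17
tool_pos: [0.4541, 0.0487, 0.0216]
orientation: [1.0, 0.003, 0.0, 0.0]
force: [0.1, 0.1, -3.0]
finger_gap: 0.03
grip_force: 40.0
[0.4541 0.0487 0.0216] [1.0e+00 2.8e-03 3.0e-04 1.0e-04]
w7 150 144 145 145 145 144 145 144 143 144 143 144 143 143 143 145 143 142 141 148 184 221 228 228 228 228 229 230 231 232 233 234 233 233 233 232 232 231 231 231 232 232 231 231 231 231 231 232 228 219 213 210 209 211 211 210 211 212 211 212 212 212 212 212 212 213 212
w7 180 79 78 77 79 79 79 79 79 81 81 81 81 81 80 81 80 83 90 115 163 215 228 227 226 227 228 229 229 231 231 232 233 232 232 231 230 230 230 230 231 230 231 230 230 230 232 232 207 143 109 109 111 112 110 111 111 110 111 111 110 111 112 111 111 111 110
w7 220 67 67 69 67 69 70 70 69 70 70 71 71 72 71 73 75 75 74 86 122 151 155 154 155 155 156 157 158 159 159 159 161 159 158 158 157 155 158 157 157 157 157 157 156 155 154 142 113 85 78 80 79 80 80 81 81 81 83 82 83 83 84 84 83
[... 586 characters left out ...]
 244 244 244 244 243 243 243 244 244 244 243 243 243 243 243 243 243 243 243 243 244 244 244 244 244 245 245 245 244 244 245 248 234 151 113 119 122 124 125 126 125 126 125 124 122 123
w10 220 84 84 84 85 86 85 87 88 87 89 89 89 89 88 103 149 182 188 187 185 186 184 185 184 185 185 185 184 184 184 183 185 182 182 182 181 180 181 181 183 185 186 187 186 187 187 187 187 185 186 176 148 118 108 106 107 108 107 107 106 106 107 107 105 107 107
w10 245 95 95 94 93 92 89 90 89 89 90 91 90 90 89 103 147 180 186 185 183 182 181 181 182 183 181 181 182 181 181 182 180 180 179 179 179 178 178 179 181 180 182 183 184 183 183 184 182 182 180 168 140 114 111 112 109 111 110 109 109 108 108 108 107 108 107
```

```bash
python3 -m jog '[[0.02,[0,0,-0.003],[0,0,0]],[0.02,[0.01,0,0],[0,0,0]],[0.02,[0,0,0],[0,0,0]],[0.02,[0,0,0],[0,0,0]]]'
cat >> h.py <<'E'
def edges(d,r,u0,u1,z,th=18):
    "world (x,y) of strong brightness edges along image row r between columns u0,u1 at height z"
    g=cv2.GaussianBlur(d['img'].mean(2)[r-2:r+3].mean(0)[None].astype(np.float32),(1,1),0)[0]
    D=np.gradient(g); o=[]
    for u in range(u0,u1):
        if abs(D[u])>th and abs(D[u])>=abs(D[u-1]) and abs(D[u])>abs(D[u+1]):
            w=D[u-1:u+2]; uu=(w*np.arange(u-1,u+2)).sum()/w.sum()
            p=atz(d,uu,r,z); o.append((round(uu,1),round(D[u]),p[0].round(3),(p[1]*1000).round(1)))
    return o
E
python3 - <<'E'
from h import *
d=bot.get_image('wrist'); save(d,'w11'); s=bot.observe(); print(s['tool_pos'].round(4))
for r in (50,60,70,80): print('throat',r,*edges(d,r,240,410,.046))
for r in (150,180,230): print('blade',r,*edges(d,r,280,370,.040))
E
```

```text
clock: 18.55
tool_pos: [0.4647, 0.0485, 0.0241]
orientation: [1.0, 0.003, 0.001, 0.0]
force: [-0.6, 1.2, -1.5]
finger_gap: 0.0299
grip_force: 40.0
[0.4641 0.0485 0.0239]
throat 50 (np.float64(298.2), -36, np.float64(0.572), np.float64(57.7)) (np.float64(301.1), 19, np.float64(0.572), np.float64(56.6)) (np.float64(351.2), 34, np.float64(0.572), np.float64(38.5))
throat 60 (np.float64(243.8), 33, np.float64(0.568), np.float64(77.6)) (np.float64(294.0), -21, np.float64(0.568), np.float64(59.2)) (np.float64(298.2), -36, np.float64(0.568), np.float64(57.7)) (np.float64(301.1), 20, np.float64(0.568), np.float64(56.6)) (np.float64(352.0), 44, np.float64(0.568), np.float64(38.1)) (np.float64(405.0), -28, np.float64(0.569), np.float64(18.7))
throat 70 (np.float64(247.0), 24, np.float64(0.565), np.float64(76.5)) (np.float64(297.8), -32, np.float64(0.565), np.float64(57.9)) (np.float64(300.9), 19, np.float64(0.565), np.float64(56.7)) (np.float64(355.0), 28, np.float64(0.565), np.float64(36.9))
throat 80 (np.float64(296.0), -20, np.float64(0.562), np.float64(58.6))
blade 150 (np.float64(304.0), 64, np.float64(0.536), np.float64(56.1)) (np.float64(343.1), -52, np.float64(0.536), np.float64(40.4))
blade 180 (np.float64(304.3), 50, np.float64(0.524), np.float64(56.1)) (np.float64(342.8), -54, np.float64(0.524), np.float64(40.3))
blade 230 (np.float64(304.8), 40, np.float64(0.502), np.float64(56.0)) (np.float64(341.0), -29, np.float64(0.502), np.float64(40.6))
```

```bash
python3 -m jog '[[0.02,[0.006,0,0],[0,0,0]],[0.02,[0.006,0,0],[0,0,0]],[0.02,[0.004,0,0],[0,0,0]],[0.02,[0.004,0,0],[0,0,0]],[0.02,[0.004,0,0],[0,0,0]],[0.02,[0,0,0],[0,0,0]]]'
```

```text
clock: 19.1
tool_pos: [0.4887, 0.0484, 0.0235]
orientation: [1.0, 0.002, 0.0, 0.0]
force: [-0.5, 0.5, -2.4]
finger_gap: 0.0297
grip_force: 40.0
```

```bash
python3 -m jog '[[0.02,[0.006,0,0],[0,0,0]],[0.02,[0.006,0,0],[0,0,0]],[0.02,[0.006,0,0],[0,0,0]],[0.02,[0.006,0,0],[0,0,0]],[0.02,[0,0,0],[0,0,0]]]'
python3 -m jog '[[0.02,[0.006,0,0],[0,0,0]],[0.02,[0.006,0,0],[0,0,0]],[0.02,[0.006,0,0],[0,0,0]],[0.02,[0.002,0,0],[0,0,0]],[0.02,[0,0,0],[0,0,0]],[0.02,[0,0,0],[0,0,0]],[0.02,[0,0,0],[0,0,0]]]'
python3 - <<'E'
from h import *
d=bot.get_image('wrist'); save(d,'w12'); s=bot.observe(); print(s['tool_pos'].round(4))
for r in (100,105,110,115,120,125,130,140,160,175): print(r,*[(float(a),b,float(x),float(y)) for a,b,x,y in edges(d,r,285,365,.043)])
E
```

```text
clock: 19.52
tool_pos: [0.5132, 0.0486, 0.0236]
orientation: [1.0, 0.002, 0.001, 0.0]
force: [-0.3, -0.4, -2.3]
finger_gap: 0.0296
grip_force: 40.0
clock: 20.1
tool_pos: [0.5315, 0.0487, 0.0235]
orientation: [1.0, 0.002, -0.0, 0.0]
force: [-0.5, 0.3, -2.6]
finger_gap: 0.0297
grip_force: 40.0
[0.5315 0.0487 0.0236]
100
105
110 (313.0, 20, 0.618, 52.5)
115 (309.1, 21, 0.616, 54.1)
120 (305.9, 36, 0.614, 55.3)
125 (304.9, 36, 0.612, 55.7) (342.9, -37, 0.612, 41.0)
130 (304.1, 41, 0.61, 56.0) (328.7, -29, 0.61, 46.5) (342.9, -21, 0.611, 41.0)
140 (298.0, -34, 0.607, 58.4) (304.2, 39, 0.607, 56.0) (328.7, -40, 0.607, 46.4) (349.9, 31, 0.607, 38.1)
160 (297.9, -37, 0.599, 58.6) (304.8, 35, 0.599, 55.8) (328.2, -29, 0.599, 46.5) (341.9, -18, 0.599, 41.1) (349.1, 29, 0.599, 38.3)
175 (297.9, -42, 0.593, 58.6) (304.9, 36, 0.593, 55.8) (328.2, -28, 0.593, 46.5) (341.8, -18, 0.593, 41.0) (349.0, 31, 0.593, 38.2)
```

Leaf c is through with no force, and the clearances are even (2.8 mm each side in view). It goes on the board at y≈-0.27.

```bash
python3 -m jog '[[0.02,[-0.02,0,0],[0,0,0]],[0.02,[-0.02,0,0],[0,0,0]],[0.02,[-0.02,0,0],[0,0,0]],[0.02,[-0.02,0,0],[0,0,0]],[0.02,[0,0,-0.03],[0,0,0]],[0.02,[0,0,-0.03],[0,0,0]],[0.02,[0,0,-0.025],[0,0,0]],[0.02,[-0.0057,0.0354,0],[0,0,0]],[0.02,[-0.0057,0.0354,0],[0,0,0]],[0.02,[-0.0057,0.0354,0],[0,0,0]],[0.02,[-0.0057,0.0354,0],[0,0,0]],[0.02,[-0.0057,0.0354,0],[0,0,0]],[0.02,[-0.0057,0.0354,0],[0,0,0]],[0.02,[-0.0057,0.0354,0],[0,0,0]],[0.02,[-0.0057,0.0354,0],[0,0,0]],[0.02,[-0.0057,0.0354,0],[0,0,0]],[0.02,[0,0,0.02],[0,0,0]],[0.02,[0,0,0.02],[0,0,0]],[0.02,[0,0,0],[0,0,0]],[0.02,[0,0,0],[0,0,0]]]'
```

```text
clock: 21.82
tool_pos: [0.4015, -0.2701, 0.0683]
orientation: [1.0, 0.002, -0.001, -0.001]
force: [-0.0, -1.3, -1.8]
finger_gap: 0.0297
grip_force: 40.0
```

```bash
python3 -m jog '[[0.02,[0,0,0.008],[0,0,0]],[0.02,[0,0,0.0075],[0,0,0]],[0.02,[0,0,0],[0,0,0]],[0.055,[0,0,0],[0,0,0]],[0.055,[0,0,0],[0,0,0]],[0.055,[0,0,-0.03],[0,0,0]],[0.055,[0,0,-0.04],[0,0,0]],[0.055,[0,0,-0.037],[0,0,0]],[0.055,[0.0124,-0.0375,0],[0,0,0]],[0.055,[0.0124,-0.0375,0],[0,0,0]],[0.055,[0.0124,-0.0375,0],[0,0,0]],[0.055,[0.0124,-0.0375,0],[0,0,0]]]'
python3 -m jog '[[0.055,[0.0124,-0.0375,0],[0,0,0]],[0.055,[0.0124,-0.0375,0],[0,0,0]],[0.055,[0.0124,-0.0375,0],[0,0,0]],[0.055,[0.0124,-0.0375,0],[0,0,0]],[0.055,[0.0124,-0.0375,0],[0,0,0]],[0.055,[0.0124,-0.0375,0],[0,0,0]],[0.055,[0.0124,-0.0375,0],[0,0,0]],[0.055,[0.0124,-0.0375,0],[0,0,0]],[0.055,[0.0124,-0.0375,0],[0,0,0]],[0.055,[0.0124,-0.0375,0],[0,0,0]],[0.055,[0.0124,-0.0375,0],[0,0,0]],[0.055,[0.0124,-0.0375,0],[0,0,0]],[0.055,[0,0,0],[0,0,0.07]],[0.055,[0,0,0],[0,0,0]],[0.055,[0,0,0],[0,0,0]]]'
python3 - <<'E'
from h import *
d=bot.get_image('wrist'); save(d,'w13'); s=bot.observe(); print(s['tool_pos'].round(4),s['orientation'].round(3)); print(*heels(d),sep='\n')
for r in (195,210,220,230):print(*edges(d,r,250,400,.028))
d=bot.get_image('top'); save(d,'top4');print('board',*heels(d,.07),sep='\n')
E
```

```text
clock: 22.82
tool_pos: [0.4512, -0.1188, 0.161]
orientation: [1.0, 0.002, 0.001, 0.0]
force: [1.0, 0.6, 0.1]
finger_gap: 0.055
grip_force: 0.0
clock: 24.07
tool_pos: [0.5971, 0.3304, 0.1602]
orientation: [1.0, -0.031, -0.0, 0.0]
force: [0.3, -0.0, -0.3]
finger_gap: 0.0552
grip_force: 0.0
[0.5972 0.3298 0.1603] [ 0.999 -0.032 -0.     0.   ]
(0.6026, 0.3334, 28.9, 41.9, 87.0, 1614)
(0.5926, 0.2257, 39.3, 28.8, 3.4, 1543)
(np.float64(305.9), 44, np.float64(0.623), np.float64(342.5)) (np.float64(330.1), -38, np.float64(0.622), np.float64(322.7))
(np.float64(301.0), 38, np.float64(0.611), np.float64(347.5)) (np.float64(305.9), -32, np.float64(0.611), np.float64(343.4)) (np.float64(310.7), 30, np.float64(0.61), np.float64(339.4)) (np.float64(325.2), -30, np.float64(0.61), np.float64(327.4)) (np.float64(329.8), 32, np.float64(0.609), np.float64(323.6)) (np.float64(336.0), -45, np.float64(0.609), np.float64(318.5))
(np.float64(301.0), 42, np.float64(0.602), np.float64(348.2)) (np.float64(336.0), -49, np.float64(0.6), np.float64(318.9))
(np.float64(301.1), 40, np.float64(0.594), np.float64(348.8)) (np.float64(336.0), -51, np.float64(0.592), np.float64(319.4))
board
(0.6653, 0.555, 51.8, 43.0, 2.8, 255)
(0.5826, 0.2166, 35.7, 29.5, 0.2, 166)
(0.4109, -0.7166, 38.7, 38.8, 63.0, 164)
(0.4014, -0.2063, 28.8, 41.9, 88.1, 186)
(0.4015, -0.1409, 28.7, 39.2, 88.4, 180)
(0.3962, -0.2718, 29.0, 44.6, 87.8, 181)
```

```bash
python3 -m jog '[[0.055,[0.004,-0.0035,0.036],[0,0,0]],[0.055,[0,0,0.036],[0,0,0]],[0.055,[0,0,0.036],[0,0,0]],[0.055,[0,0,0.036],[0,0,0]],[0.055,[0,0,0.005],[0,0,0]],[0.055,[0,0,0],[0,0,0]],[0.02,[0,0,0],[0,0,0]],[0.02,[0,0,0],[0,0,0]],[0.02,[0,0,0],[0,0,0]],[0.02,[0,0,0],[0,0,0]],[0.02,[0,0,0],[0,0,0]],[0.02,[0,0,0],[0,0,0]]]'
python3 -m jog '[[0.02,[0,0,-0.03],[0,0,0]],[0.02,[0,0,-0.03],[0,0,0]],[0.02,[0,0,-0.02],[0,0,-0.069]],[0.02,[-0.0186,0.0356,0],[0,0,0]],[0.02,[-0.0186,0.0356,0],[0,0,0]],[0.02,[-0.0186,0.0356,0],[0,0,0]],[0.02,[-0.0186,0.0356,0],[0,0,0]],[0.02,[-0.0186,0.0356,0],[0,0,0]],[0.02,[-0.0186,0.0356,0],[0,0,0]],[0.02,[-0.0186,0.0356,0],[0,0,0]],[0.02,[-0.0186,0.0356,0],[0,0,0]],[0.02,[0,0,0.035],[0,0,0]],[0.02,[0,0,0.033],[0,0,0]],[0.02,[0,0,0],[0,0,0]],[0.02,[0,0,0],[0,0,0]],[0.02,[0,0,0],[0,0,0]]]'
python3 - <<'E'
from h import *
d=bot.get_image('wrist'); save(d,'w14'); s=bot.observe(); print(s['tool_pos'].round(4),s['orientation'].round(4))
F=lambda L:[tuple(float(x) for x in e) for e in L]
for r in (30,40,50): print('throat',r,*F(edges(d,r,240,410,.046)))
for r in (150,180,230): print('blade',r,*F(edges(d,r,280,370,.040)))
E
```

```text
clock: 25.17
tool_pos: [0.6023, 0.334, 0.0127]
orientation: [0.999, -0.033, 0.001, -0.0]
force: [-1.2, -0.6, 7.3]
finger_gap: 0.0296
grip_force: 40.0
clock: 26.5
tool_pos: [0.4546, 0.0486, 0.0242]
orientation: [1.0, 0.002, 0.0, 0.0]
force: [0.2, 0.4, -2.3]
finger_gap: 0.0297
grip_force: 40.0
[0.4548 0.0487 0.0246] [1.0e+00 2.3e-03 1.0e-03 1.0e-04]
throat 30 (242.0, 41.0, 0.568, 77.7) (298.3, -35.0, 0.568, 57.5) (300.9, 19.0, 0.568, 56.6) (352.8, 41.0, 0.568, 38.0) (406.0, -19.0, 0.569, 18.9)
throat 40 (245.9, 23.0, 0.565, 76.5) (298.1, -36.0, 0.565, 57.7) (301.0, 20.0, 0.565, 56.6) (355.1, 33.0, 0.565, 37.1)
throat 50 (296.3, -34.0, 0.562, 58.3) (300.0, 20.0, 0.562, 57.0) (363.0, 20.0, 0.562, 34.1)
blade 150 (298.0, 59.0, 0.526, 58.5) (346.8, -57.0, 0.526, 38.9)
blade 180 (298.9, 60.0, 0.514, 58.4) (346.7, -54.0, 0.514, 38.6)
blade 230 (299.9, 35.0, 0.492, 58.2) (345.2, -40.0, 0.492, 38.8)
```

Leaf d's blade mid is at 48.6 mm against about 48.0 for the throat, so I'll trim 0.4 mm and advance in short steps, watching the force.

```bash
python3 -m jog '[[0.02,[0.006,0.0004,0],[0,0,0]],[0.02,[0.006,0,0],[0,0,0]],[0.02,[0.006,0,0],[0,0,0]],[0.02,[0.003,0,0],[0,0,0]],[0.02,[0,0,0],[0,0,0]]]' 40
python3 -m jog '[[0.02,[0.003,0,0],[0,0,0]],[0.02,[0,0,0],[0,0,0]]]'
python3 -m jog '[[0.02,[0.002,0,0],[0,0,0]],[0.02,[0,0,0],[0,0,0]]]'
python3 -m jog '[[0.02,[0.002,0,0],[0,0,0]],[0.02,[0,0,0],[0,0,0]]]'
```

```text
clock: 26.97
tool_pos: [0.4761, 0.048, 0.0234]
orientation: [1.0, 0.002, 0.001, 0.0]
force: [-0.6, 0.2, -1.9]
finger_gap: 0.0299
grip_force: 40.0
clock: 27.13
tool_pos: [0.4784, 0.048, 0.0231]
orientation: [1.0, 0.002, 0.0, 0.0]
force: [0.1, -0.4, -3.0]
finger_gap: 0.0296
grip_force: 40.0
clock: 27.3
tool_pos: [0.4802, 0.048, 0.0231]
orientation: [1.0, 0.002, 0.0, 0.0]
force: [0.1, -0.6, -2.0]
finger_gap: 0.0301
grip_force: 40.0
clock: 27.47
tool_pos: [0.4823, 0.048, 0.0231]
orientation: [1.0, 0.002, 0.0, 0.0]
force: [-0.2, 0.9, -3.3]
finger_gap: 0.0294
grip_force: 40.0
```

```bash
for i in 1; do :; done
python3 -m jog '[[0.02,[0.0015,0,0],[0,0,0]],[0.02,[0,0,0],[0,0,0]]]' | grep -E 'tool_pos|force:'
python3 -m jog '[[0.02,[0.0015,0,0],[0,0,0]],[0.02,[0,0,0],[0,0,0]]]' | grep -E 'tool_pos|force:'
python3 -m jog '[[0.02,[0.0015,0,0],[0,0,0]],[0.02,[0,0,0],[0,0,0]]]' | grep -E 'tool_pos|force:'
```

```text
tool_pos: [0.4838, 0.048, 0.0231]
force: [-0.4, 0.7, -1.8]
grip_force: 40.0
tool_pos: [0.4853, 0.048, 0.0231]
force: [-0.0, 0.0, -2.0]
grip_force: 40.0
tool_pos: [0.4868, 0.048, 0.0231]
force: [-0.1, -0.4, -1.1]
grip_force: 40.0
```

```bash

python3 -m jog '[[0.02,[0.002,0,0],[0,0,0]],[0.02,[0,0,0],[0,0,0]]]' | grep -E 'tool_pos|force:'
python3 -m jog '[[0.02,[0.002,0,0],[0,0,0]],[0.02,[0,0,0],[0,0,0]]]' | grep -E 'tool_pos|force:'
python3 -m jog '[[0.02,[0.002,0,0],[0,0,0]],[0.02,[0,0,0],[0,0,0]]]' | grep -E 'tool_pos|force:'
python3 -m jog '[[0.02,[0.002,0,0],[0,0,0]],[0.02,[0,0,0],[0,0,0]]]' | grep -E 'tool_pos|force:'
python3 - <<'E'
from h import *
d=bot.get_image('wrist'); save(d,'w15')
F=lambda L:[tuple(float(x) for x in e) for e in L]
for r in (70,80,90,100,110,120,130,150,180): print(r,*F(edges(d,r,280,370,.043,12)))
E
```

```text
tool_pos: [0.4889, 0.048, 0.0231]
force: [0.2, 0.7, -2.2]
grip_force: 40.0
tool_pos: [0.4906, 0.0481, 0.0231]
force: [0.7, 1.5, -2.3]
grip_force: 40.0
tool_pos: [0.4925, 0.0482, 0.023]
force: [-0.6, 2.5, -3.2]
grip_force: 40.0
tool_pos: [0.4946, 0.0482, 0.023]
force: [-0.7, 3.3, -2.2]
grip_force: 40.0
70 (293.2, -22.0, 0.595, 59.2) (297.1, -32.0, 0.595, 57.8) (299.8, 15.0, 0.595, 56.8) (343.0, -13.0, 0.595, 40.7) (350.0, 32.0, 0.595, 38.1)
80 (293.8, -22.0, 0.592, 59.1) (297.2, -31.0, 0.592, 57.8) (300.0, 16.0, 0.592, 56.7) (343.0, -13.0, 0.592, 40.7) (350.0, 32.0, 0.592, 38.1)
90 (293.9, -22.0, 0.588, 59.1) (297.2, -32.0, 0.588, 57.8) (300.1, 17.0, 0.588, 56.7) (349.9, 31.0, 0.588, 38.0)
100 (294.1, -21.0, 0.585, 59.1) (297.2, -32.0, 0.585, 57.9) (300.2, 18.0, 0.585, 56.7) (349.1, 31.0, 0.585, 38.2)
110 (294.2, -20.0, 0.581, 59.1) (297.1, -32.0, 0.581, 58.0) (300.2, 18.0, 0.581, 56.8) (308.1, 13.0, 0.581, 53.8) (324.2, -27.0, 0.581, 47.6) (349.1, 32.0, 0.581, 38.2)
120 (295.9, -40.0, 0.577, 58.5) (300.1, 40.0, 0.577, 56.9) (324.3, -26.0, 0.577, 47.6) (342.8, -15.0, 0.577, 40.5) (349.0, 31.0, 0.577, 38.1)
130 (295.1, -24.0, 0.574, 58.9) (298.3, 32.0, 0.574, 57.6) (324.3, -28.0, 0.574, 47.6) (344.9, -19.0, 0.574, 39.6) (349.0, 32.0, 0.574, 38.0)
150 (292.1, -30.0, 0.566, 60.1) (298.0, 39.0, 0.566, 57.8) (331.7, -35.0, 0.566, 44.6) (351.1, 33.0, 0.566, 37.0)
180 (298.2, 52.0, 0.554, 57.9) (345.9, -51.0, 0.554, 38.8)
```

Leaf d is entering, since its nose is past the rounded mouth. There's a light contact on the right cheek (+3 N), so I'll ease left 0.5 mm and go on.

```bash

python3 -m jog '[[0.02,[0,-0.0005,0],[0,0,0]],[0.02,[0.003,0,0],[0,0,0]],[0.02,[0,0,0],[0,0,0]]]' | grep -E 'tool_pos|force:'
python3 -m jog '[[0.02,[0.004,0,0],[0,0,0]],[0.02,[0,0,0],[0,0,0]]]' | grep -E 'tool_pos|force:'
python3 -m jog '[[0.02,[0.004,0,0],[0,0,0]],[0.02,[0,0,0],[0,0,0]]]' | grep -E 'tool_pos|force:'
```

```text
tool_pos: [0.4984, 0.0484, 0.0232]
force: [0.2, 0.9, -2.4]
grip_force: 40.0
tool_pos: [0.5024, 0.0485, 0.0232]
force: [0.4, 1.1, -1.7]
grip_force: 40.0
tool_pos: [0.5063, 0.0485, 0.0231]
force: [0.7, 0.8, -2.4]
grip_force: 40.0
```

```bash

python3 -m jog '[[0.02,[0.004,-0.0002,0],[0,0,0]],[0.02,[0.004,0,0],[0,0,0]],[0.02,[0,0,0],[0,0,0]]]' | grep -E 'tool_pos|force:'
python3 -m jog '[[0.02,[0.004,0,0],[0,0,0]],[0.02,[0.004,0,0],[0,0,0]],[0.02,[0,0,0],[0,0,0]]]' | grep -E 'tool_pos|force:'
python3 -m jog '[[0.02,[0.004,0,0],[0,0,0]],[0.02,[0.004,0,0],[0,0,0]],[0.02,[0.001,0,0],[0,0,0]],[0.02,[0,0,0],[0,0,0]],[0.02,[0,0,0],[0,0,0]]]' | grep -E 'tool_pos|force:'
python3 - <<'E'
from h import *
d=bot.get_image('wrist'); save(d,'w16')
F=lambda L:[tuple(float(x) for x in e) for e in L]
for r in (105,110,115,120,125,130,140,160): print(r,*F(edges(d,r,280,370,.043,12)))
E
```

```text
tool_pos: [0.5146, 0.0487, 0.0232]
force: [-0.6, -0.5, -2.1]
grip_force: 40.0
tool_pos: [0.5225, 0.0488, 0.0232]
force: [-0.3, -0.3, -2.3]
grip_force: 40.0
tool_pos: [0.5304, 0.0489, 0.0231]
force: [0.1, 0.8, -2.5]
grip_force: 40.0
105
110 (308.1, 28.0, 0.617, 54.5)
115 (305.0, 20.0, 0.615, 55.7)
120 (301.0, 28.0, 0.613, 57.2)
125 (299.8, 36.0, 0.611, 57.7) (326.3, -15.0, 0.611, 47.5) (344.8, -32.0, 0.611, 40.4)
130 (295.9, -26.0, 0.609, 59.3) (298.9, 37.0, 0.609, 58.1) (326.2, -30.0, 0.609, 47.5) (345.2, -15.0, 0.609, 40.2) (350.1, 28.0, 0.61, 38.3)
140 (296.1, -30.0, 0.606, 59.2) (298.8, 32.0, 0.606, 58.2) (326.8, -41.0, 0.606, 47.3) (345.8, -19.0, 0.606, 39.9) (350.0, 31.0, 0.606, 38.2)
160 (296.5, -25.0, 0.598, 59.2) (299.4, 26.0, 0.598, 58.0) (326.3, -29.0, 0.598, 47.4) (345.6, -19.0, 0.598, 39.8) (349.9, 30.0, 0.598, 38.1)
```

Leaf d is fully through, with its nose past the cheek ends. It goes on the board at y≈-0.335, then leaf e.

```bash
python3 -m jog '[[0.02,[-0.015,0,0],[0,0,0]],[0.02,[-0.015,0,0],[0,0,0]],[0.02,[-0.02,0,0],[0,0,0]],[0.02,[-0.03,0,0],[0,0,0]],[0.02,[0,0,-0.03],[0,0,0]],[0.02,[0,0,-0.03],[0,0,0]],[0.02,[0,0,-0.03],[0,0,0]],[0.02,[-0.0048,0.0349,0],[0,0,0]],[0.02,[-0.0048,0.0349,0],[0,0,0]],[0.02,[-0.0048,0.0349,0],[0,0,0]],[0.02,[-0.0048,0.0349,0],[0,0,0]],[0.02,[-0.0048,0.0349,0],[0,0,0]],[0.02,[-0.0048,0.0349,0],[0,0,0]],[0.02,[-0.0048,0.0349,0],[0,0,0]],[0.02,[-0.0048,0.0349,0],[0,0,0]],[0.02,[-0.0048,0.0349,0],[0,0,0]],[0.02,[-0.0048,0.0349,0],[0,0,0]],[0.02,[-0.0048,0.0349,0],[0,0,0]],[0.02,[0,0,0.02],[0,0,0]],[0.02,[0,0,0],[0,0,0]]]' 
python3 -m jog '[[0.02,[0,0,0.025],[0,0,0]],[0.02,[0,0,0],[0,0,0]],[0.02,[0,0,0],[0,0,0]]]'
```

```text
clock: 31.9
tool_pos: [0.3977, -0.3361, 0.0909]
orientation: [1.0, 0.001, -0.001, -0.001]
force: [-0.5, 1.0, -2.4]
finger_gap: 0.0298
grip_force: 40.0
clock: 32.15
tool_pos: [0.3988, -0.3342, 0.068]
orientation: [1.0, 0.002, -0.001, -0.001]
force: [1.0, 0.7, -1.7]
finger_gap: 0.0302
grip_force: 40.0
```

```bash
python3 -m jog '[[0.02,[0,0,0.008],[0,0,0]],[0.02,[0,0,0.0065],[0,0,0]],[0.02,[0,0,0],[0,0,0]],[0.055,[0,0,0],[0,0,0]],[0.055,[0,0,0],[0,0,0]],[0.055,[0,0,-0.03],[0,0,0]],[0.055,[0,0,-0.04],[0,0,0]],[0.055,[0,0,-0.037],[0,0,0]],[0.055,[0.008,-0.038,0],[0,0,0]],[0.055,[0.008,-0.038,0],[0,0,0]],[0.055,[0.008,-0.038,0],[0,0,0]],[0.055,[0.008,-0.038,0],[0,0,0]],[0.055,[0.008,-0.038,0],[0,0,0]]]'
python3 -m jog '[[0.055,[0.0153,-0.037,0],[0,0,0]],[0.055,[0.0153,-0.037,0],[0,0,0]],[0.055,[0.0153,-0.037,0],[0,0,0]],[0.055,[0.0153,-0.037,0],[0,0,0]],[0.055,[0.0153,-0.037,0],[0,0,0]],[0.055,[0.0153,-0.037,0],[0,0,0]],[0.055,[0.0153,-0.037,0],[0,0,0]],[0.055,[0.0153,-0.037,0],[0,0,0]],[0.055,[0.0153,-0.037,0],[0,0,0]],[0.055,[0.0153,-0.037,0],[0,0,0]],[0.055,[0,0,0],[0,0,-0.04]],[0.055,[0,0,0],[0,0,0]],[0.055,[0,0,0],[0,0,0]]]'
python3 - <<'E'
from h import *
d=bot.get_image('wrist'); save(d,'w17'); s=bot.observe(); print(s['tool_pos'].round(4),s['orientation'].round(3)); print(*heels(d),sep='\n')
d=bot.get_image('top'); save(d,'top5');print('board',*heels(d,.07),sep='\n')
d=load('w17')
for r in (130,150,170,190): print(r,*[tuple(float(x) for x in e) for e in edges(d,r,230,420,.028,25)])
E
```

```text
clock: 33.23
tool_pos: [0.4386, -0.1438, 0.1614]
orientation: [1.0, 0.002, 0.001, 0.0]
force: [0.8, -0.2, 0.8]
finger_gap: 0.0552
grip_force: 0.0
clock: 34.32
tool_pos: [0.5897, 0.2252, 0.1607]
orientation: [1.0, 0.022, -0.0, 0.0]
force: [-0.9, -0.7, 0.1]
finger_gap: 0.0548
grip_force: 0.0
[0.5897 0.2246 0.1608] [ 1.     0.021 -0.     0.   ]
(0.5941, 0.2246, 42.1, 29.1, 2.5, 1594)
board
(0.4014, -0.2063, 28.8, 41.9, 88.1, 186)
(0.4015, -0.1409, 28.7, 39.2, 88.4, 180)
(0.3962, -0.2705, 26.4, 44.6, 87.8, 182)
(0.3943, -0.336, 42.8, 33.3, 4.9, 184)
130 (306.3, 65.0, 0.666, 241.2) (337.1, -50.0, 0.667, 217.1) (403.0, -45.0, 0.669, 165.4)
150 (303.6, -27.0, 0.65, 242.9) (306.9, 62.0, 0.65, 240.3) (337.2, -53.0, 0.651, 216.2)
170 (282.1, 25.0, 0.634, 259.7) (295.0, -31.0, 0.634, 249.3) (307.2, 61.0, 0.635, 239.5) (337.2, -45.0, 0.636, 215.3)
190 (307.8, 60.0, 0.618, 238.5) (337.2, -44.0, 0.619, 214.4)
```

```bash
python3 -m jog '[[0.055,[0.003,0,0.036],[0,0,0]],[0.055,[0,0,0.036],[0,0,0]],[0.055,[0,0,0.036],[0,0,0]],[0.055,[0,0,0.036],[0,0,0]],[0.055,[0,0,0.005],[0,0,0]],[0.055,[0,0,0],[0,0,0]],[0.02,[0,0,0],[0,0,0]],[0.02,[0,0,0],[0,0,0]],[0.02,[0,0,0],[0,0,0]],[0.02,[0,0,0],[0,0,0]],[0.02,[0,0,0],[0,0,0]],[0.02,[0,0,0],[0,0,0]]]'
python3 -m jog '[[0.02,[0,0,-0.03],[0,0,0]],[0.02,[0,0,-0.03],[0,0,0]],[0.02,[0,0,-0.02],[0,0,0.038]],[0.02,[-0.0233,0.0293,0],[0,0,0]],[0.02,[-0.0233,0.0293,0],[0,0,0]],[0.02,[-0.0233,0.0293,0],[0,0,0]],[0.02,[-0.0233,0.0293,0],[0,0,0]],[0.02,[-0.0233,0.0293,0],[0,0,0]],[0.02,[-0.0233,0.0293,0],[0,0,0]],[0.02,[0,0,0.035],[0,0,0]],[0.02,[0,0,0.033],[0,0,0]],[0.02,[0,0,0],[0,0,0]],[0.02,[0,0,0],[0,0,0]],[0.02,[0,0,0],[0,0,0]]]'
python3 - <<'E'
from h import *
d=bot.get_image('wrist'); save(d,'w18'); s=bot.observe(); print(s['tool_pos'].round(4),s['orientation'].round(4))
F=lambda L:[tuple(float(x) for x in e) for e in L]
for r in (30,40,50): print('throat',r,*F(edges(d,r,240,410,.046)))
for r in (150,180,230): print('blade',r,*F(edges(d,r,280,370,.040)))
E
```

```text
clock: 35.42
tool_pos: [0.5936, 0.2255, 0.0131]
orientation: [1.0, 0.022, 0.001, -0.0]
force: [-1.5, -0.3, 9.0]
finger_gap: 0.0303
grip_force: 40.0
clock: 36.58
tool_pos: [0.4548, 0.049, 0.0247]
orientation: [1.0, 0.003, 0.0, 0.0]
force: [0.1, -0.1, -1.9]
finger_gap: 0.03
grip_force: 40.0
[0.4551 0.049  0.0251] [1.0e+00 3.2e-03 1.0e-03 1.0e-04]
throat 30 (243.8, 40.0, 0.569, 77.7) (295.2, -18.0, 0.569, 59.2) (299.3, -35.0, 0.569, 57.8) (302.2, 21.0, 0.569, 56.7) (353.9, 45.0, 0.569, 38.2) (406.1, -29.0, 0.569, 19.4)
throat 40 (247.0, 28.0, 0.565, 76.7) (293.0, -20.0, 0.565, 60.1) (299.7, -33.0, 0.565, 57.7) (302.8, 18.0, 0.565, 56.5) (356.2, 39.0, 0.565, 37.3) (407.3, -20.0, 0.566, 18.8)
throat 50 (298.2, -34.0, 0.562, 58.3) (301.4, 19.0, 0.562, 57.1) (364.1, 25.0, 0.562, 34.3)
blade 150 (293.0, 60.0, 0.526, 61.1) (351.7, -60.0, 0.526, 37.4)
blade 180 (294.0, 63.0, 0.514, 60.9) (350.9, -54.0, 0.514, 37.4)
blade 230 (294.9, 33.0, 0.492, 60.8) (349.1, -25.0, 0.492, 37.5)
```

```bash
python3 -m jog '[[0.02,[0.008,0.0003,0],[0,0,0]],[0.02,[0.008,0,0],[0,0,0]],[0.02,[0.007,0,0],[0,0,0]],[0.02,[0,0,0],[0,0,0]],[0.02,[0,0,0],[0,0,0]]]' 40| grep -E 'tool_pos|force:'
python3 -m jog '[[0.02,[0.0015,0,0],[0,0,0]],[0.02,[0,0,0],[0,0,0]]]' | grep -E 'tool_pos|force:'
python3 -m jog '[[0.02,[0.0015,0,0],[0,0,0]],[0.02,[0,0,0],[0,0,0]]]' | grep -E 'tool_pos|force:'
python3 -m jog '[[0.02,[0.001,0,0],[0,0,0]],[0.02,[0,0,0],[0,0,0]]]' | grep -E 'tool_pos|force:'
```

```text
tool_pos: [0.4778, 0.0486, 0.0238]
force: [0.1, -0.2, -2.3]
grip_force: 40.0
tool_pos: [0.4787, 0.0486, 0.0236]
force: [-0.5, 0.3, -3.6]
grip_force: 40.0
tool_pos: [0.4804, 0.0486, 0.0236]
force: [0.6, -0.5, -2.8]
grip_force: 40.0
tool_pos: [0.4814, 0.0486, 0.0236]
force: [0.0, -0.5, -2.8]
grip_force: 40.0
```

```bash

python3 -m jog '[[0.02,[0.001,0,0],[0,0,0]],[0.02,[0,0,0],[0,0,0]]]' | grep -E 'tool_pos|force:'
python3 -m jog '[[0.02,[0.001,0,0],[0,0,0]],[0.02,[0,0,0],[0,0,0]]]' | grep -E 'tool_pos|force:'
python3 -m jog '[[0.02,[0.001,0,0],[0,0,0]],[0.02,[0,0,0],[0,0,0]]]' | grep -E 'tool_pos|force:'
python3 -m jog '[[0.02,[0.001,0,0],[0,0,0]],[0.02,[0,0,0],[0,0,0]]]' | grep -E 'tool_pos|force:'
```

```text
tool_pos: [0.4824, 0.0486, 0.0236]
force: [0.1, -0.2, -3.0]
grip_force: 40.0
tool_pos: [0.4835, 0.0486, 0.0236]
force: [0.4, 0.9, -1.4]
grip_force: 40.0
tool_pos: [0.4845, 0.0486, 0.0236]
force: [0.5, -0.0, -3.6]
grip_force: 40.0
tool_pos: [0.4854, 0.0486, 0.0236]
force: [0.2, -1.0, -3.3]
grip_force: 40.0
```

```bash

python3 -m jog '[[0.02,[0.001,0,0],[0,0,0]],[0.02,[0,0,0],[0,0,0]]]' | grep -E 'tool_pos|force:'
python3 -m jog '[[0.02,[0.001,0,0],[0,0,0]],[0.02,[0,0,0],[0,0,0]]]' | grep -E 'tool_pos|force:'
python3 -m jog '[[0.02,[0.001,0,0],[0,0,0]],[0.02,[0,0,0],[0,0,0]]]' | grep -E 'tool_pos|force:'
python3 - <<'E'
from h import *
d=bot.get_image('wrist'); save(d,'w19')
F=lambda L:[tuple(float(x) for x in e) for e in L]
for r in (80,90,100,110,115,120,125,130,140,150,160,180): print(r,*F(edges(d,r,280,370,.043,12)))
E
```

```text
tool_pos: [0.4859, 0.0485, 0.0235]
force: [-2.4, -1.7, -2.2]
grip_force: 40.0
tool_pos: [0.4862, 0.0485, 0.0234]
force: [-5.3, -3.2, -0.5]
grip_force: 40.0
tool_pos: [0.4863, 0.0485, 0.0233]
force: [-9.8, -3.1, 1.5]
grip_force: 40.0
80 (295.1, -22.0, 0.583, 59.1) (298.2, -32.0, 0.583, 57.9) (301.2, 17.0, 0.583, 56.8) (351.0, 32.0, 0.584, 38.2)
90 (295.2, -21.0, 0.58, 59.1) (298.2, -32.0, 0.58, 58.0) (301.2, 18.0, 0.58, 56.8) (344.0, -12.0, 0.58, 40.7) (351.0, 32.0, 0.58, 38.1)
100 (295.9, -21.0, 0.576, 58.8) (298.1, -32.0, 0.576, 58.0) (301.2, 19.0, 0.576, 56.8) (351.0, 31.0, 0.576, 38.0)
110 (296.0, -21.0, 0.573, 58.9) (298.1, -33.0, 0.573, 58.1) (301.4, 16.0, 0.573, 56.8) (325.2, -27.0, 0.573, 47.8) (350.9, 32.0, 0.573, 37.9)
115 (296.0, -32.0, 0.571, 58.9) (301.2, 19.0, 0.571, 56.9) (305.0, 19.0, 0.571, 55.5) (325.3, -22.0, 0.571, 47.7) (350.1, 35.0, 0.571, 38.2)
120 (295.1, -30.0, 0.569, 59.3) (300.1, 29.0, 0.569, 57.4) (332.2, -28.0, 0.569, 45.0) (350.9, 38.0, 0.569, 37.9)
125 (293.8, -30.0, 0.567, 59.8) (297.0, 29.0, 0.567, 58.5) (332.2, -29.0, 0.567, 45.0) (348.1, -20.0, 0.567, 38.9) (352.0, 40.0, 0.567, 37.4)
130 (292.1, -26.0, 0.565, 60.5) (295.5, 31.0, 0.565, 59.2) (332.3, -27.0, 0.565, 45.0) (349.1, -20.0, 0.565, 38.4) (354.0, 28.0, 0.565, 36.6)
140 (293.9, 37.0, 0.562, 59.8)
150 (293.9, 50.0, 0.558, 59.9) (351.8, -47.0, 0.558, 37.2)
160 (294.0, 57.0, 0.554, 59.9) (351.3, -50.0, 0.554, 37.3)
180 (294.1, 53.0, 0.546, 60.0) (351.3, -49.0, 0.546, 37.1)
```

Leaf e binds: it stops at x=0.486 (about -73 mm from the mouth) and the force climbs. I'll push once more to confirm, then back off and stand it on the free table area.

```bash

python3 -m jog '[[0.02,[0.001,0,0],[0,0,0]],[0.02,[0.0005,0,0],[0,0,0]],[0.02,[0,0,0],[0,0,0]]]' | grep -E 'tool_pos|force:'
python3 -m jog '[[0.02,[-0.01,0,0],[0,0,0]],[0.02,[-0.015,0,0],[0,0,0]],[0.02,[-0.015,0,0],[0,0,0]],[0.02,[0,0,-0.03],[0,0,0]],[0.02,[0,-0.038,0],[0,0,0]],[0.02,[0,-0.038,0],[0,0,0]],[0.02,[0,-0.038,0],[0,0,0]],[0.02,[0,-0.038,0],[0,0,0]],[0.02,[0,0,0.02],[0,0,0]],[0.02,[0,0,0],[0,0,0]],[0.02,[0,0,0],[0,0,0]],[0.02,[0,0,0],[0,0,0]]]'
```

```text
tool_pos: [0.4864, 0.0486, 0.0232]
force: [-14.9, -3.2, 3.3]
grip_force: 40.0
clock: 40.02
tool_pos: [0.4489, 0.1997, 0.0339]
orientation: [1.0, 0.002, -0.0, 0.0]
force: [-0.3, 0.2, -3.2]
finger_gap: 0.0299
grip_force: 40.0
```

```bash

python3 -m jog '[[0.02,[0,0,0.012],[0,0,0]],[0.02,[0,0,0.0085],[0,0,0]],[0.02,[0,0,0],[0,0,0]],[0.055,[0,0,0],[0,0,0]],[0.055,[0,0,0],[0,0,0]],[0.055,[0,0,-0.03],[0,0,0]],[0.055,[0,0,-0.04],[0,0,0]],[0.055,[0,0,-0.04],[0,0,0]],[0.055,[0,0,-0.04],[0,0,0]],[0.055,[0,0,-0.03],[0,0,0]]]'
python3 -m jog '[[0.055,[0.004,0.0385,0],[0,0,0]],[0.055,[0.004,0.0385,0],[0,0,0]],[0.055,[0.004,0.0385,0],[0,0,0]],[0.055,[0.004,0.0385,0],[0,0,0]],[0.055,[0.004,0.0385,0],[0,0,0]],[0.055,[0.004,0.0385,0],[0,0,0]],[0.055,[0.004,0.0385,0],[0,0,0]],[0.055,[0.004,0.0385,0],[0,0,0]],[0.055,[0.004,0.0385,0],[0,0,0]],[0.055,[0.004,0.0385,0],[0,0,0]],[0.055,[0.004,0.0385,0],[0,0,0]],[0.055,[0.004,0.0385,0],[0,0,0]],[0.055,[0.004,0.0385,0],[0,0,0]],[0.055,[0,0,0],[0,0,0]],[0.055,[0,0,0],[0,0,0]]]'
python3 - <<'E'
from h import *
from scipy.optimize import least_squares
d=bot.get_image('wrist'); save(d,'w20'); s=bot.observe(); print(s['tool_pos'].round(4),s['orientation'].round(4))
e=bot.get_image('top'); save(e,'top6'); print(*heels(e),'--',*heels(e,.07),sep='\n')
t=load('top0'); g=lambda px,py,z:atz(t,335+(px+.5)/4-.5,160+(py+.5)/4-.5,z)[:2]
H=np.array([g(*p,.014) for p in [(397,245),(445,259),(493,256),(539,234)]]); q=np.array([.35,.7,1.05,1.4])
def P(x,q): 
    l=-.1*np.stack([np.cos(q-.7),np.sin(q-.7)],-1); c,s=np.cos(x[2]),np.sin(x[2]); return l@np.array([[c,s],[-s,c]])+x[:2]
r=least_squares(lambda x:(P(x,q)-H).ravel(),[.65,-.354,0]); print(r.x.round(4),(r.fun*1000).round(1),P(r.x,np.r_[0,q]).round(4))
big=cv2.resize(d['img'],(800,600)); cv2.imwrite('pics/w20.png',big)
E
```

```text
clock: 40.85
tool_pos: [0.4491, 0.2002, 0.1967]
orientation: [1.0, 0.003, 0.001, -0.0]
force: [0.1, 0.1, -0.9]
finger_gap: 0.0545
grip_force: 0.0
clock: 42.1
tool_pos: [0.5032, -0.3015, 0.1929]
orientation: [1.0, 0.001, -0.0, -0.0]
force: [0.7, 0.8, -0.1]
finger_gap: 0.055
grip_force: 0.0
[ 0.5032 -0.3001  0.193 ] [ 1.0e+00  2.1e-03 -2.0e-04 -2.0e-04]
(0.6322, -0.5644, 40.2, 48.7, 61.5, 122)
(0.4686, -0.0697, 37.5, 54.0, 88.8, 151)
(0.4027, -0.1445, 29.5, 42.9, 88.4, 192)
--
(0.6238, -0.5499, 39.1, 47.4, 61.5, 122)
(0.4644, -0.0681, 36.6, 52.6, 88.8, 151)
(0.4002, -0.1409, 28.7, 41.8, 88.4, 192)
[ 0.6515 -0.3565 -0.1182] [-0.2  0.5  0.1  0.1  0.6 -0.9 -0.5  0.3] [[ 0.5832 -0.2835]
 [ 0.5623 -0.3114]
 [ 0.5522 -0.3447]
 [ 0.5542 -0.3795]
 [ 0.568  -0.4114]]
```

View pics/w20.png

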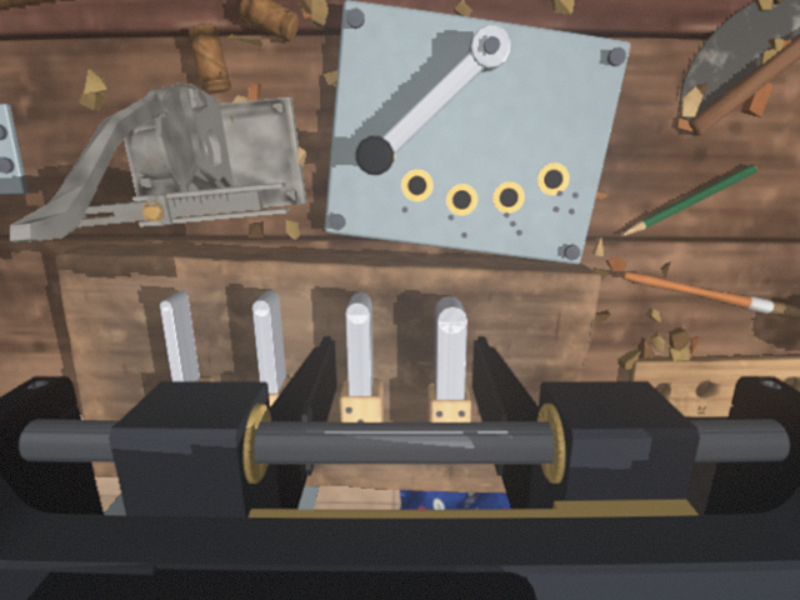

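All four leaves (a–d) are on the board. The knob is at (375,155) and the holes at (417,185), (462,200), (509,197), (554,179), with the 4-stud hole rightmost. Next I'll refine the hole and knob centres.

```bash
python3 - <<'E'
from h import *
from scipy.optimize import least_squares
d=load('w20'); g=cv2.resize(d['img'].mean(2).astype(np.float32),None,fx=1,fy=1)
def blob(u,v,r,t):
    ys,xs=np.mgrid[v-r:v+r+1,u-r:u+r+1]; w=np.clip(t-g[v-r:v+r+1,u-r:u+r+1],0,None)*(np.hypot(xs-u,ys-v)<=r); return (w*xs).sum()/w.sum(),(w*ys).sum()/w.sum()
C=[blob(*p,8,100) for p in [(334,148),(370,160),(407,158),(443,143)]]; K=blob(300,124,17,70); print(np.round(C,1),np.round(K,1))
H=np.array([atz(d,*c,.013)[:2] for c in C]); q=np.array([.35,.7,1.05,1.4])
def P(x,q): 
    l=-.1*np.stack([np.cos(q-.7),np.sin(q-.7)],-1); c,s=np.cos(x[2]),np.sin(x[2]); return l@np.array([[c,s],[-s,c]])+x[:2]
r=least_squares(lambda x:(P(x,q)-H).ravel(),[.65,-.354,0]); print(H.round(4)); print(r.x.round(4),(r.fun*1000).round(1));print(P(r.x,np.r_[0,q]).round(4))
print('knob',[atz(d,*K,z)[:2].round(4) for z in (.066,.075)],'pivot',atz(d,392,36,.045)[:2].round(4))
E
```

```text
[[333.2 148. ]
 [369.  159.4]
 [406.6 157.8]
 [442.1 143. ]] [294.4 126.5]
[[ 0.5633 -0.311 ]
 [ 0.553  -0.3443]
 [ 0.5547 -0.3792]
 [ 0.5683 -0.4111]]
[ 0.6522 -0.3567 -0.1247] [ 0.  -0.  -0.   0.   0.   0.1  0.  -0.1]
[[ 0.5843 -0.2833]
 [ 0.5633 -0.311 ]
 [ 0.553  -0.3443]
 [ 0.5547 -0.3791]
 [ 0.5683 -0.4112]]
knob [array([ 0.5825, -0.2797]), array([ 0.5826, -0.2804])] pivot [ 0.6507 -0.3549]
```

Hole fit residual is 0.1 mm: the pivot is at (0.6522,-0.3567), the knob parks at (0.5843,-0.2833) and the 4-stud hole is at (0.5683,-0.4112). I'll move over the knob and pre-turn the wrist by -1.3 rad so the tool can swing with the arm.

```bash
python3 -m jog '[[0.05,[0.027,-0.0056,0],[0,0,0]],[0.05,[0.027,-0.0056,0],[0,0,0]],[0.05,[0.027,-0.0056,0],[0,0,0]],[0.05,[0,0,0],[0,0,0.1185]],[0.05,[0,0,0],[0,0,0.1185]],[0.05,[0,0,0],[0,0,0.1185]],[0.05,[0,0,0],[0,0,0.1185]],[0.05,[0,0,0],[0,0,0.1185]],[0.05,[0,0,0],[0,0,0.1185]],[0.05,[0,0,0],[0,0,0.1185]],[0.05,[0,0,0],[0,0,0.1185]],[0.05,[0,0,0],[0,0,0.1185]],[0.05,[0,0,0],[0,0,0.1185]],[0.05,[0,0,0],[0,0,0.1185]],[0.05,[0,0,0],[0,0,0]],[0.05,[0,0,0],[0,0,0]]]' 30
python3 - <<'E'
from h import *
s=bot.observe(); r=R.from_quat(s['orientation']).as_matrix(); print(s['tool_pos'].round(4),s['qpos'].round(2),r.round(3))
print('shift tool',(r.T@(np.array([.5843,-.2833,.090])-s['tool_pos'])).round(4))
E
```

```text
clock: 43.53
tool_pos: [0.5847, -0.2813, 0.1935]
orientation: [0.798, -0.602, 0.0, -0.0]
force: [2.0, 0.5, -0.0]
finger_gap: 0.0499
grip_force: 0.0
[ 0.5847 -0.2813  0.1935] [-0.55  0.55  1.52  0.    1.08  2.31] [[ 0.275 -0.962  0.   ]
 [-0.962 -0.275 -0.   ]
 [ 0.    -0.    -1.   ]]
shift tool [0.0018 0.001  0.1035]
```

```bash
python3 -m jog '[[0.05,[0.0018,0.001,0.036],[0,0,0]],[0.05,[0,0,0.036],[0,0,0]],[0.05,[0,0,0.036],[0,0,0]],[0.05,[0,0,0.02],[0,0,0]],[0.05,[0,0,0.016],[0,0,0]],[0.05,[0,0,0],[0,0,0]],[0.05,[0,0,0],[0,0,0]]]'
python3 -m jog '[[0.015,[0,0,0],[0,0,0]],[0.015,[0,0,0],[0,0,0]],[0.015,[0,0,0],[0,0,0]],[0.015,[0,0,0],[0,0,0]],[0.015,[0,0,0],[0,0,0]],[0.015,[0,0,0],[0,0,0]],[0.015,[0,0,0],[0,0,0]]]'
```

```text
clock: 44.12
tool_pos: [0.5842, -0.284, 0.049]
orientation: [0.798, -0.603, -0.001, 0.0]
force: [-0.2, 0.2, 0.7]
finger_gap: 0.05
grip_force: 0.0
clock: 44.7
tool_pos: [0.5843, -0.2846, 0.0498]
orientation: [0.797, -0.604, 0.0, -0.0]
force: [-1.5, 1.0, 7.4]
finger_gap: 0.0234
grip_force: 30.0
```

```bash
python3 -m jog '[[0.015,[0,0,0],[0,0,0]],[0.015,[0,0,-0.005],[0,0,0]],[0.015,[0,0,-0.005],[0,0,0]],[0.015,[0,0,-0.005],[0,0,0]],[0.015,[0,0,0],[0,0,0]],[0.015,[0,0,0],[0,0,0]]]' 45
python3 - <<'E'
from h import *
s=bot.observe(); print(s['tool_pos'].round(4),s['force'])
# arc in 14 steps with 0.1 rad turn each (ccw => wz=-0.1); step in the tool frame (as it stands at the row's start)
piv=np.array([.6522,-.3567]); k=np.array([.5843,-.2833]); r0=piv-k
y=np.arctan2(R.from_quat(s['orientation']).as_matrix()[1,0],R.from_quat(s['orientation']).as_matrix()[0,0]); print('yaw',y)
for i in range(2):
    f=lambda q:piv+np.array([[np.cos(q),-np.sin(q)],[np.sin(q),np.cos(q)]])@(k-piv)
    dv=f(.1*(i+1))-f(.1*i); yy=y+.1*i; print(dv@[np.cos(yy),np.sin(yy)], dv@[np.sin(yy),-np.cos(yy)])
E
```

```text
clock: 45.2
tool_pos: [0.5842, -0.2846, 0.0641]
orientation: [0.797, -0.604, 0.0, 0.0]
force: [2.9, -2.1, -8.2]
finger_gap: 0.023
grip_force: 45.0
[ 0.5842 -0.2846  0.0641] [ 2.90391779 -2.08229609 -8.15152113]
yaw -1.2977788416818234
0.00499634723796308 0.008656380630968808
0.004996347237963123 0.008656380630968841
```

The pin is out (+14.3 mm, 8 N). The swing is a constant tool-frame step with a turn: 14 × 0.1 rad.

```bash
python3 -m jog '[[0.015,[0.005,0.00866,0],[0,0,-0.1]],[0.015,[0.005,0.00866,0],[0,0,-0.1]],[0.015,[0.005,0.00866,0],[0,0,-0.1]],[0.015,[0.005,0.00866,0],[0,0,-0.1]],[0.015,[0.005,0.00866,0],[0,0,-0.1]],[0.015,[0.005,0.00866,0],[0,0,-0.1]],[0.015,[0.005,0.00866,0],[0,0,-0.1]],[0.015,[0,0,0],[0,0,0]],[0.015,[0,0,0],[0,0,0]]]'
```

```text
clock: 45.95
tool_pos: [0.5534, -0.3457, 0.0638]
orientation: [0.956, -0.294, 0.001, -0.0]
force: [7.7, 1.0, -7.9]
finger_gap: 0.0231
grip_force: 45.0
```

```bash
python3 -m jog '[[0.015,[0.0006,-0.0004,0],[0,0,0]],[0.015,[0.005,0.00866,0],[0,0,-0.1]],[0.015,[0.005,0.00866,0],[0,0,-0.1]],[0.015,[0.005,0.00866,0],[0,0,-0.1]],[0.015,[0.005,0.00866,0],[0,0,-0.1]],[0.015,[0.005,0.00866,0],[0,0,-0.1]],[0.015,[0.005,0.00866,0],[0,0,-0.1]],[0.015,[0.005,0.00866,0],[0,0,-0.1]],[0.015,[0,0,0],[0,0,0]],[0.015,[0,0,0],[0,0,0]],[0.015,[0,0,0],[0,0,0]]]'
python3 - <<'E'
from h import *
s=bot.observe(); print(s['tool_pos'].round(4),s['orientation'].round(4),s['force'],s['torque'])
d=bot.get_image('wrist'); save(d,'w21')
E
```

```text
clock: 46.87
tool_pos: [0.5692, -0.411, 0.0632]
orientation: [0.999, 0.051, -0.0, -0.001]
force: [4.9, 3.8, -7.4]
finger_gap: 0.0228
grip_force: 45.0
[ 0.5692 -0.411   0.0632] [ 9.987e-01  5.130e-02 -3.000e-04 -1.200e-03] [ 4.85298796  3.82546902 -7.40414727] [ 0.718619   -0.98635017  0.1308187 ]
```

The knob is within about 1 mm of the 4-stud hole and the side load is purely radial. I'll open the fingers so the pin snaps in, then rise and check.

```bash
python3 -m jog '[[0.06,[0,0,0],[0,0,0]],[0.06,[0,0,0],[0,0,0]],[0.06,[0,0,0],[0,0,0]],[0.06,[0,0,0],[0,0,0]],[0.06,[0,0,-0.03],[0,0,0]],[0.06,[0,0,-0.03],[0,0,0]],[0.06,[0,0,-0.03],[0,0,0]],[0.06,[0,0,-0.03],[0,0,0]],[0.06,[-0.04,0,0],[0,0,0]],[0.06,[-0.04,0,0],[0,0,0]],[0.06,[0,0,0],[0,0,0]],[0.06,[0,0,0],[0,0,0]],[0.06,[0,0,0],[0,0,0]]]'
python3 - <<'E'
from h import *
d=bot.get_image('wrist'); save(d,'w22'); P=cloud(d); g=d['img'].max(2)
# knob: dark pixels with height > 0.05 near the target
m=(g<75)&(P[...,2]>.045)&(P[...,2]<.12)&(np.hypot(P[...,0]-.568,P[...,1]+.411)<.05)
ys,xs=np.where(m); print(m.sum(), xs.mean(),ys.mean(), np.percentile(P[m][:,2],[10,50,90,98]).round(4), P[m][:,:2].mean(0).round(4), atz(d,xs.mean(),ys.mean(),.066).round(4))
# before, from w20, at the park hole
e=load('w20'); Q=cloud(e); m=(e['img'].max(2)<75)&(Q[...,2]>.045)&(Q[...,2]<.12)&(np.hypot(Q[...,0]-.584,Q[...,1]+.283)<.05)
ys,xs=np.where(m); print('park',m.sum(),np.percentile(Q[m][:,2],[10,50,90,98]).round(4),Q[m][:,:2].mean(0).round(4),atz(e,xs.mean(),ys.mean(),.066).round(4))
t=bot.get_image('top'); save(t,'top7'); print('board',*heels(t,.07),sep='\n'); print('table',*heels(t),sep='\n'); s=bot.observe(); print(s['tool_pos'])
E
```

```text
clock: 48.0
tool_pos: [0.4897, -0.421, 0.1847]
orientation: [0.999, 0.051, 0.0, 0.0]
force: [-0.2, -0.1, 0.0]
finger_gap: 0.0602
grip_force: 0.0
178 318.2977528089888 128.7921348314607 [0.07   0.0714 0.0726 0.0733] [ 0.5669 -0.4102] [ 0.5669 -0.4101  0.066 ]
park 520 [0.0705 0.0718 0.0729 0.0734] [ 0.584  -0.2826] [ 0.5841 -0.2822  0.066 ]
board
(0.8791, 0.257, 53.6, 33.4, 1.3, 132)
table
(0.8944, 0.264, 55.1, 34.3, 1.3, 132)
[ 0.49025755 -0.42061781  0.18412798]
```

The pin is home: the knob top is at the same height as when parked (71.4 vs 71.8 mm) and sits at the 4-stud hole. Last check is the leaves, from a clear pose.

```bash
python3 -m jog '[[0.06,[0,0,-0.04],[0,0,0]],[0.06,[0,0,-0.03],[0,0,0]],[0.06,[0,-0.04,0],[0,0,0]],[0.06,[0,-0.04,0],[0,0,0]],[0.06,[0,-0.04,0],[0,0,0]],[0.06,[0,-0.04,0],[0,0,0]],[0.06,[0,-0.04,0],[0,0,0]],[0.06,[0,-0.04,0],[0,0,0]],[0.06,[0,-0.04,0],[0,0,0]],[0.06,[0,-0.04,0],[0,0,0]],[0.06,[0,-0.04,0],[0,0,0]],[0.06,[0,-0.04,0],[0,0,0]],[0.06,[0,-0.04,0],[0,0,0]],[0.06,[0,-0.04,0],[0,0,0]],[0.06,[0,0,0],[0,0,0]],[0.06,[0,0,0],[0,0,0]]]'
python3 - <<'E'
from h import *
t=bot.get_image('top'); save(t,'top8'); print('top board',*heels(t,.07),sep='\n'); print('top table',*heels(t),sep='\n')
d=bot.get_image('wrist'); save(d,'w23'); print('wrist',*heels(d),sep='\n'); print(bot.observe()['tool_pos'].round(3),bot.observe()['qvel'].round(3))
E
```

```text
clock: 49.43
tool_pos: [0.4406, 0.0592, 0.2542]
orientation: [0.999, 0.054, 0.0, 0.0]
force: [1.0, -0.4, 0.2]
finger_gap: 0.0599
grip_force: 0.0
top board
(0.4095, -0.717, 38.2, 38.3, 85.9, 162)
(0.4014, -0.2063, 28.8, 41.9, 88.1, 186)
(0.4015, -0.1409, 28.7, 39.2, 88.4, 179)
(0.3962, -0.2705, 26.4, 44.6, 87.8, 180)
(0.3972, -0.3355, 29.6, 39.3, 88.6, 173)
top table
(0.4123, -0.736, 39.2, 39.3, 85.8, 162)
(0.4039, -0.2116, 29.6, 43.1, 88.1, 186)
(0.404, -0.1445, 29.5, 40.3, 88.4, 179)
(0.3986, -0.2776, 27.1, 45.8, 87.8, 180)
(0.3996, -0.3443, 30.4, 40.4, 88.6, 173)
wrist
(0.448, 0.1941, 39.7, 35.7, 1.4, 1190)
(0.3887, -0.1628, 44.7, 31.6, 0.8, 967)
(0.3896, -0.2345, 43.8, 32.1, 0.7, 932)
(0.3877, -0.3069, 44.1, 33.6, 0.9, 853)
[0.441 0.057 0.254] [-0.033 -0.     0.002 -0.     0.     0.001]
```

Leaves a–d are on the board, e is standing on the table, and the pin is in the 4-stud hole. Handing in.

```bash
python3 -c "
from cell import bot
print(bot.job_done())"
```

```text
the job is handed in; nothing more can be done
None
```

Job handed in at about 49 s of the 210 s allowed: leaves a, b, c and d (8, 12, 16, 20 mm) went all the way through and lie on the board, leaf e (24 mm) bound and stands on the table, and the pin is home in the 4-stud hole.

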